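# Shingle the gift boxes in the sprung display case

## Robot

A 7-joint arm with a two-finger parallel gripper is mounted at the origin on the work surface. World frame = base frame: x ahead of the robot, y to its left, z up, the work surface at z = 0. Lengths are in m, angles in rad, forces in N, time in s.
With the tool pointing down it reaches from about 0.425 to 0.925 m from the base axis. Payload 6.8 kg.
Tool frame: the origin (TCP) lies midway between the tips of the shut fingers; the grasp point (between the pads) lies ctrl.grasp_offset behind it (ctrl.grasp_offset is the distance from the TCP to the grasp point, in m); z points along the fingers, y is the direction in which the jaws open and shut (so a half turn about z gives the same grasp; the last joint's range is limited). The gripper opens to 88 mm and grips with 3 to 60 N. Pads are 20 mm wide; open, the fingers measure 115 mm over their backs; the gripper's body (75 mm by 178 mm) begins 61 mm behind the grasp point.
Start: joints at [1.025, 0.477, 0.022, 1.555, -0.011, 1.109, -0.083], TCP at [0.286, -0.611, 0.223] pointing down, gripper open.
Joint ranges: [-2.96, 2.96], [-0.34, 2.1], [-1.41, 1.46], [0.24, 2.44], [-1.37, 4.51], [0.17, 1.92], [-2.96, 2.96]. Speed limits (rad/s): [2.39, 2.39, 3.14, 3.14, 3.14, 3.14, 3.14].

## Interface

Orientations are given as a unit quaternion [x, y, z, w].
In Python, from bench import ctrl gives the robot as it stands. The module is installed in compiled form; this text tells all that it offers.
- The arm moves only by the shell command python3 -m handwheel 'ROWS'. ROWS is JSON, a list of rows, each a list of 3 entries, a list of its own where there are three numbers: the closure, from 0 (fully open) to 1 (shut), then the shift along the tool's x, y, z in units of 25 mm (1.0 is 25 mm), then the turn about the tool's z in units of 5 degrees (1.0 is 5 degrees). A call has 1 to 8 rows; each row is the pose to reach, as a shift and turn from the pose commanded when the call began, along the tool's axes at that moment; what a row does not reach only later rows make up. A row lasts 1/12 s, in which the tool goes at most 41.7 mm and 7.16 degrees, less where a joint would pass 70% of its speed; a pose out of reach is approached as far as the arm can. A call with a gripper value outside its range is refused whole. The fingers move at their own pace and stop on an object; the grip force is fixed at half the most. Time passes only in rows, so rows that repeat a pose let the fingers close. It gives the time, the measured TCP pose, the force and the opening at its end, in the units of the state.
- ctrl.get_state(): the state, without advancing time (a new reading comes with each control period).
- ctrl.get_image(name): name is "scene" or "side" or "wrist"; returns (picture, depth): 400x640x3 uint8, blue, green, red; 400x640 float32, m along the optical axis (not along the pixel's ray), 0 where there is no reading.
- ctrl.camera_info(name): a dict with "vfov" (degrees; the focal length in pixels is half the picture's height over the tangent of half this angle, whatever the lens; pixels are square), "cx", "cy" (the principal point, pixels), "eye" and "orientation" of the camera in the world. Camera axes: x right, y down, z forward; pixel columns grow to the right and rows downward; lengths in m; the calibration is good to about 2 mm. A picture is of the moment at which its call begins: read the wrist's pose just before it. camera_info takes no time and is no camera call; for the wrist camera it gives the pose at the moment of the call.
- ctrl.job_done(): hands the job in, once; it reports no verdict.
Trained networks look in the newest picture that a camera, given by its name, has taken for a name from the list of things; names that differ only in an ending like _2 or _b are one class to them, and where a whole thing is asked for, a point or a joint stands for the part that bears it (a point fixed in the world has none). Each returns a list of dicts, best first, with "conf" (0 to 1); they miss things now and then, are a little off and sometimes report something else, mostly with a low value. They report only what shows in the picture. A call takes as long as a camera call. They do not tell look-alikes from the thing itself.
- ctrl.regions_of(camera, query): "mask" (400x640 bool, what is visible of it).
- ctrl.spot_point(camera, query): "at" ([x, y, z] in m, in world coordinates, good to about 4 mm: a listed point, or the origin of a listed thing).
The state is a dict: "t": time; "q": joint angles; "joint_vel": joint speeds; "joint_efforts": joint torques, N m; "eef_pos": TCP position; "eef_rot": TCP orientation; "force": force on the tool from outside, world axes, zero at the start; "moment": the same for the moment, N m; "width": finger opening in m.
Only numpy, scipy, OpenCV 4.12 (cv2) and the standard library are available. Lean on these libraries where they do the work, as an engineer would, in place of code of your own. Each camera call takes 0.05 s, during which the arm holds its last target. There are 200 camera calls.

## Task

Press the green release button so that the clear cover of the display case springs fully open, then lay every dark red gift box from the counter down the middle of its sloping board like roof shingles: the first against the front lip, each next one overlapping the box below with its lower edge at the next black line, all square to the board and without leaving out a line. Then lower the cover gently until it latches shut over them, and leave the mug, the honey jar and the scoop where they are.

Things in the scene. Friction and masses are not known exactly. Their poses are not given: they have to be found in the camera images.
- board_origin (a point): White sloping display board, 200 mm wide, 355 mm long: point on its surface, mid-width, at the inner face of the low front lip (robot end). x runs up the slope (20 degrees), y across, z out of the board. Wooden lip just below x = 0: 10 mm thick, 24 high; side kerbs at y = +-88 mm, 14 high. Starter strip for the first box's lower end: x = 0 to 14 mm, 14 high, 56 wide, so that box 1 leans like the rest.
- second_line (a point): Point on the board between the second pair of black lines (axes as the board's). Five pairs of lines cross the board either side of the middle, at x = 0, 58, 116, 174, 232 mm from the lip: the lower edges of the boxes go over them, from the lip up. A well laid box leans 10 degrees from level: lower end flat on the box below, upper edge on the board, centre 13 mm off the board.
- cover (a joint): Clear domed cover, 372 x 192 mm, 44 high, 0.35 kg, hinged along the board's +y edge. 0 = shut (latched it rests at 0 to 0.02), 2.0 rad = open at its stop, leaning outwards. A light spring (2 to 3 N at the handle) drives it open unless latched. Pushed down to 0 it passes the catch (up to 10 N at the handle) and snaps in; its end stop is -0.012.
- cover_handle (a point): Middle of the cover's red round bar handle, 12 mm thick, 110 long, parallel to the hinge, 45 mm clear of the cover's free edge: on the -y side of the case when shut, uppermost when open. It turns with the cover. It lies 237 mm from the hinge axis along the cover's plane and 30 mm off that plane, to the cover's outside.
- cover_hinge (a point): Point on the hinge axis opposite the handle; the axis is this frame's x, which runs up the slope. When shut the handle lies 237 mm to -y and 30 mm to +z of it in this frame (y, z as the board's).
- button_top (a point): Middle of the top of the green round release button, 28 mm across, on a steel bracket on the -y side of the case, beside the board's lower end. It is pressed at right angles to the board (this frame's -z).
- button (a joint): Travel of the release button, m: 0 = out, 0.010 = fully in. It springs back; 1.5 N at first, 4 N fully in, a little more while the latch is loaded. The cover is freed at about 0.008.
- box1_centre (a point): Centre of flat gift box 1 of chestnut bars: dark red with two gold bands, 95 mm long (x), 56 mm wide (y), 10 mm thick (z), about 70 g. The boxes are all alike and lie flat on the counter at the start; between three and five of them are there, the others are absent.
- box2_centre (a point): Centre of flat gift box 2 of chestnut bars: dark red with two gold bands, 95 mm long (x), 56 mm wide (y), 10 mm thick (z), about 70 g. The boxes are all alike and lie flat on the counter at the start; between three and five of them are there, the others are absent.
- box3_centre (a point): Centre of flat gift box 3 of chestnut bars: dark red with two gold bands, 95 mm long (x), 56 mm wide (y), 10 mm thick (z), about 70 g. The boxes are all alike and lie flat on the counter at the start; between three and five of them are there, the others are absent.
- box4_centre (a point): Centre of flat gift box 4 of chestnut bars: dark red with two gold bands, 95 mm long (x), 56 mm wide (y), 10 mm thick (z), about 70 g. The boxes are all alike and lie flat on the counter at the start; between three and five of them are there, the others are absent.
- box5_centre (a point): Centre of flat gift box 5 of chestnut bars: dark red with two gold bands, 95 mm long (x), 56 mm wide (y), 10 mm thick (z), about 70 g. The boxes are all alike and lie flat on the counter at the start; between three and five of them are there, the others are absent.
- mug: White mug, 90 mm high, 76 mm across, standing at the right; origin at the centre of its underside. To be left alone.
- honey: Amber honey jar, 85 mm high, 60 mm across, beyond the case; origin at the centre of its underside. To be left alone.
- scoop: Steel serving spoon, 220 mm long, lying at the far right; origin at its underside. To be left alone.
Things that resemble listed ones, but are neither listed nor needed, are in the scene too. What is shaped like the part that bears box2_centre but turquoise is not meant. What is shaped like the part that bears box5_centre but pink is not meant.

How it is judged:
By the outcome, as a careful person would: the job done as asked, in the order asked, and still so for the second after the job is handed in, with the robot touching nothing.
Of box1, box2, box3, box4, box5 only 3 to 5 are there at a start; the rules pass over those that are not, and their reading is None.
At some moment in a run one of box1, box2, box3, box4, box5 may be knocked a few centimetres aside while the robot is not near it.
Once in a run the grip may slacken for a moment while it holds something.
It also fails if it takes over 210 s, if anything falls off the work surface, if the arm or the gripper's body presses on something with over 40 N, if the wrist force passes 120 N, or if a joint passes its speed limit or range.

## Working session

There is one attempt and no reset: what is moved stays moved. The work goes in short steps, Python scripts to look and compute and a shell command to move; the robot and the scene stay as the last step left them, time stands still between calls to the robot, and variables do not carry over. Pictures are saved under pics/ and viewed, about 12 in all and at most 16, crops included, and the job is handed in when it is done.

```bash
mkdir -p pics; cat > h.py <<'E'
import numpy as np, cv2
from bench import ctrl
from scipy.spatial.transform import Rotation as R
def cam(n):
    i=ctrl.camera_info(n); f=200/np.tan(np.radians(i['vfov'])/2)
    return f,i['cx'],i['cy'],np.array(i['eye']),R.from_quat(i['orientation']) 
def shot(n,fn=None):
    c=cam(n); p,d=ctrl.get_image(n)
    if fn: cv2.imwrite('pics/'+fn+'.png',p)
    return p,d,c
def world(c,u,v,z):
    f,cx,cy,e,r=c; u,v,z=map(np.asarray,(u,v,z))
    return r.apply(np.stack([(u-cx)/f*z,(v-cy)/f*z,z],-1))+e
def pix(c,P):
    f,cx,cy,e,r=c; q=r.inv().apply(np.asarray(P)-e); return q[...,:2]/q[...,2:]*f+[cx,cy]
E
python3 - <<'E'
from h import *
s=ctrl.get_state(); print(s)
for n in ['scene','side','wrist']:
    print(n,ctrl.camera_info(n)); shot(n,n+'0')
    for q in ['board_origin','second_line','cover_handle','cover_hinge','button_top','box1_centre','mug','honey','scoop']:
        for o in ctrl.spot_point(n,q)[:7]: print(q,round(o['conf'],2),np.round(o['at'],3))
a=[cv2.imread(f'pics/{n}0.png') for n in ['scene','side']]
cv2.imwrite('pics/ab.png',cv2.resize(np.vstack(a),(480*2*4//5*640//768 if 0 else 480,600)))
E
```

```text
{'t': 0.0, 'q': array([ 1.0249078 ,  0.47779857,  0.02238568,  1.55641014, -0.01149825,
        1.10927355, -0.08310294]), 'joint_vel': array([ 6.86854226e-04, -5.10992688e-05,  6.07035799e-06,  1.30983319e-03,
        2.78362758e-05,  1.96582108e-04,  6.90390219e-04]), 'joint_efforts': array([ 9.45448119e-04, -5.82854640e+01,  1.53562009e+00, -2.72609210e+01,
       -5.42852317e-02,  1.69742201e-02,  9.49699233e-05]), 'eef_pos': array([ 0.2858752 , -0.61083818,  0.22170107]), 'eef_rot': array([ 9.76140054e-01,  2.17140094e-01, -2.65029716e-04, -8.39589073e-04]), 'force': array([-0.30423528, -0.28801093, -0.01317948]), 'moment': array([-0.0452506 , -0.02109552, -0.01370176]), 'width': 0.0875845905674105}
scene {'vfov': 43.96354576092506, 'cx': 322.0739408739783, 'cy': 197.2965771443836, 'eye': array([ 1.27478957, -0.64284522,  1.15364972]), 'orientation': array([ 0.84749618,  0.39373905, -0.15818592, -0.31889967])}
board_origin 0.87 [0.396 0.176 0.034]
second_line 0.97 [0.448 0.168 0.054]
second_line 0.62 [0.4   0.174 0.035]
second_line 0.35 [ 0.547 -0.281  0.008]
cover_handle 0.61 [
[... 305 characters left out ...]
.4214672491161, 'cy': 205.84438242169716, 'eye': array([0.17323332, 0.9373945 , 0.98660607]), 'orientation': array([-0.17167189,  0.88475457, -0.42597379,  0.07927448])}
second_line 0.87 [0.447 0.171 0.055]
cover_handle 0.55 [0.59  0.032 0.141]
cover_hinge 0.93 [0.607 0.264 0.109]
button_top 0.48 [0.451 0.019 0.089]
box1_centre 0.54 [ 0.55  -0.284  0.005]
mug 0.72 [ 0.341 -0.449 -0.001]
mug 0.27 [0.45  0.171 0.054]
scoop 0.58 [ 0.72  -0.372 -0.007]
wrist {'vfov': 62.74653908383103, 'cx': 320.34580960059026, 'cy': 200.90079543746933, 'eye': array([ 0.35527436, -0.57975003,  0.38444056]), 'orientation': array([ 0.83563865, -0.53117777, -0.07505938,  0.1180013 ])}
mug 0.8 [ 0.336 -0.449 -0.002]
```

View pics/scene0.png

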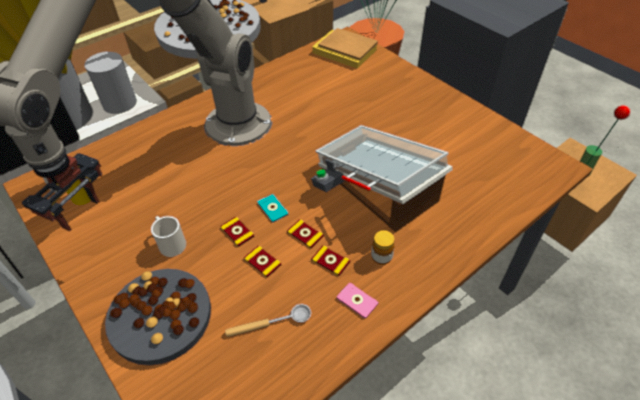

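View pics/side0.png

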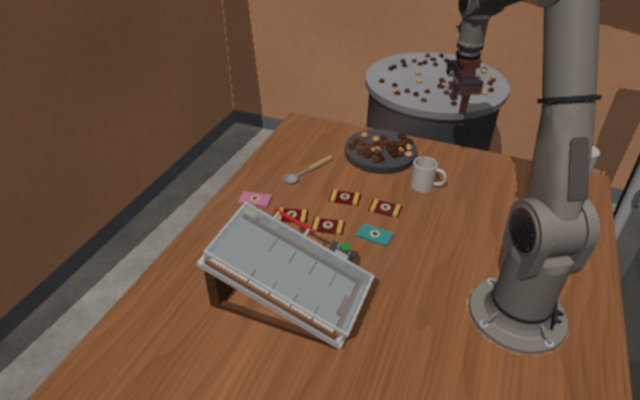

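```bash
cat >> h.py <<'E'
def go(t,yaw=None,s=None):
    """units (shift xyz, turn) from present pose to TCP t with tool y axis at yaw (deg, mod 180)"""
    s=s or ctrl.get_state(); r=R.from_quat(s['eef_rot']); d=r.inv().apply(np.asarray(t)-s['eef_pos'])/.025
    y=r.apply([0,1,0]); y0=np.degrees(np.arctan2(y[1],y[0])); tn=0
    if yaw is not None: tn=-((yaw-y0+90)%180-90)/5
    print('shift',np.round(d,2),'turn',round(tn,2),'yaw now',round(y0,1),'tcp',np.round(s['eef_pos'],4),'F',np.round(s['force'],1),'w',round(s['width'],4),'t',round(s['t'],1),'q7',round(s['q'][6],2))
def boxes(n,fn=None,zt=.01):
    """dark red boxes lying on the counter: centre xy, yaw of long axis, size"""
    p,d,c=shot(n,fn); hsv=cv2.cvtColor(p,cv2.COLOR_BGR2HSV)
    h,s,v=[hsv[...,i].astype(int) for i in range(3)]
    vv,uu=np.mgrid[:400,:640]; W=world(c,uu,vv,d)
    red=((h<8)|(h>172))&(s>150)&(v<170); gold=(h>20)&(h<34)&(s>150)&(v>120)
    m=((red|gold)&(d>0)&(W[...,2]<.03)&(W[...,2]>-.01)&(W[...,0]>.3)&(np.abs(W[...,1])<.5)).astype(np.uint8)
    m=cv2.morphologyEx(m,cv2.MORPH_CLOSE,np.ones((5,5)))
    k,l,st,ce=cv2.connectedComponentsWithStats(m); out=[]
    for i in range(1,k):
        a=l==i
        if st[i,4]<120 or (red&a).sum()<.3*st[i,4]: continue
        u,v_=uu[a],vv[a]; ray=world(c,u,v_,np.ones(len(u)))-c[3]
        P=c[3]+ray*((zt-c[3][2])/ray[:,2])[:,None]
        (x,y),(w,hh),an=cv2.minAreaRect((P[:,:2]*1000).astype(np.float32))
        if w<hh: w,hh,an=hh,w,an+90
        out.append((x/1000,y/1000,(an+90)%180-90,w,hh)); print(n,'box',np.round([x,y,(an+90)%180-90,w,hh],1),np.round(ce[i]))
    return out
E
python3 - <<'E'
from h import *
boxes('scene');boxes('side')
print(ctrl.grasp_offset)
go([.442,.012,.16],-25)
E
```

```text
Traceback (most recent call last):
  File "h.py", line 26, in boxes
    vv,uu=np.mgrid[:400,:640]; W=world(c,uu,vv,d)
                                 ~~~~~^^^^^^^^^^^
  File "h.py", line 13, in world
    return r.apply(np.stack([(u-cx)/f*z,(v-cy)/f*z,z],-1))+e
           ~~~~~~~^^^^^^^^^^^^^^^^^^^^^^^^^^^^^^^^^^^^^^^^
  File "scipy/spatial/transform/_rotation.pyx", line 2580, in scipy.spatial.transform._rotation.Rotation.apply
ValueError: Expected input of shape (3,) or (P, 3), got (400, 640, 3).
```

```bash
sed -i 's/return r.apply(np.stack(\(.*\),-1))+e/return np.stack(\1,-1)@r.as_matrix().T+e/; s/q=r.inv().apply(np.asarray(P)-e)/q=(np.asarray(P)-e)@r.as_matrix()/' h.py
python3 - <<'E'
from h import *
boxes('scene');boxes('side')
print(ctrl.grasp_offset)
go([.442,.012,.16],-25)
E
```

```text
scene box [ 418.1 -279.2    1.1   93.9   57.6] [237. 231.]
scene box [ 554.1 -131.1   10.1   91.5   59.5] [305. 234.]
scene box [ 553.2 -282.     8.2   91.9   59.3] [263. 261.]
scene box [ 674.2 -135.7   15.8   91.    59.7] [331. 260.]
side box [ 549.7 -275.8    7.    89.    62.2] [345. 198.]
side box [ 4.154e+02 -2.718e+02 -1.000e-01  8.950e+01  6.130e+01] [385. 208.]
side box [ 664.  -117.6  -75.5   90.6   84.3] [296. 217.]
side box [ 550.5 -125.9   10.    88.7   60.6] [327. 227.]
0.0187
shift [ 16.22 -19.94   2.51] turn -7.98 yaw now -64.9 tcp [ 0.2862 -0.6114  0.2227] F [-0.5  0.6  0.5] w 0.088 t 1.6 q7 -0.08
```

```bash
python3 -m handwheel '[[1,[8,-9,0],-8],[1,[8,-9,0],-8],[1,[8,-9,0],-8],[1,[8,-9,0],-8],[1,[8,-9,0],-8],[1,[8,-9,0],-8],[1,[8,-9,0],-8],[1,[8,-9,0],-8]]'; python3 -c "
from h import *
go([.442,.012,.19],-25)"
```

```text
t: 2.32
eef_pos: [0.3742, -0.3163, 0.223]
eef_rot: [0.841, 0.541, 0.001, -0.0]
force: [-0.1, 0.2, -0.4]
width: 0.0377
shift [13.07 -2.97  1.35] turn 0.11 yaw now -24.5 tcp [ 0.3742 -0.3163  0.223 ] F [-0.1  0.2 -0.4] w 0.0377 t 2.3 q7 0.1
```

```bash
python3 -m handwheel '[[1,[13,-3,1],0],[1,[13,-3,1],0],[1,[13,-3,1],0],[1,[13,-3,1],0],[1,[13,-3,1],0],[1,[13,-3,1],0],[1,[13,-3,1],0],[1,[13,-3,1],0]]';  python3 -m handwheel '[[1,[0,0,0],0],[1,[0,0,0],0],[1,[0,0,0],0]]'; python3 - <<'E'
from h import *
go([.442,.012,.10],-25)
for n in ['wrist','scene','side']:
    shot(n,n+'1')
    for q in ['button_top','board_origin','second_line','cover_hinge','cover_handle']:
        for o in ctrl.spot_point(n,q)[:2]: print(n,q,round(o['conf'],2),np.round(o['at'],4))
    p,d,c=shot(n); hsv=cv2.cvtColor(p,cv2.COLOR_BGR2HSV); g=(hsv[...,0]>45)&(hsv[...,0]<75)&(hsv[...,1]>130)&(d>0)
    v,u=np.nonzero(g); P=world(c,u,v,d[g]); k=np.hypot(P[:,0]-.45,P[:,1]-.015)<.03
    print(n,k.sum(),np.round(np.median(P[k],0),4),P[k][:,2].max() if k.any() else '')
E
```

```text
t: 2.98
eef_pos: [0.4409, 0.004, 0.198]
eef_rot: [0.843, 0.537, 0.0, 0.0]
force: [0.7, -0.6, -0.1]
width: 0.0004
t: 3.23
eef_pos: [0.4406, 0.0017, 0.1977]
eef_rot: [0.843, 0.538, -0.0, 0.0]
force: [0.4, -0.3, 0.3]
width: 0.0004
shift [ 0.4  -0.12  3.91] turn 0.01 yaw now -24.9 tcp [0.4406 0.0017 0.1977] F [ 0.4 -0.3  0.3] w 0.0004 t 3.2 q7 -0.68
wrist button_top 0.71 [ 0.5514 -0.1338  0.0092]
wrist cover_handle 0.6 [0.5914 0.029  0.1397]
wrist 781 [0.4525 0.0168 0.0867] 0.09176239064357472
scene button_top 0.63 [0.4462 0.0131 0.087 ]
scene board_origin 0.64 [0.3941 0.1747 0.0335]
scene board_origin 0.52 [ 0.552  -0.1298  0.0083]
scene second_line 0.98 [0.4479 0.1696 0.0522]
scene second_line 0.32 [0.5894 0.0288 0.1432]
scene cover_hinge 0.72 [0.6015 0.2655 0.1088]
scene cover_handle 0.58 [0.5909 0.028  0.1393]
scene 51 [0.4553 0.0124 0.0869] 0.09354217486934702
side button_top 0.59 [0.4517 0.0134 0.0884]
side board_origin 0.8 [0.3987 0.1717 0.036 ]
side second_line 0.72 [0.4513 0.1721 0.0554]
side second_line 0.47 [ 0.4156 -0.2784  0.0071]
side cover_hinge 0.95 [0.6069 0.2659 0.1112]
side cover_handle 0.74 [0.5928 0.0311 0.1422]
side 43 [0.4509 0.022  0.0883] 0.09373334839450709
```

View pics/wrist1.png

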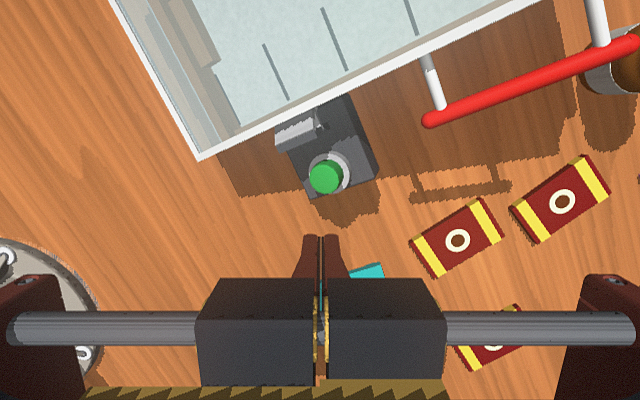

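```bash
python3 -c "
from h import *
go([.443,.0125,.103],-25)
go([.451,.0123,.079],-25);go([.4525,.0122,.075],-25)"
```

```text
shift [ 0.41 -0.08  3.79] turn 0.02 yaw now -24.9 tcp [0.4406 0.0024 0.1977] F [-0.2 -0.2 -0.7] w 0.0005 t 4.3 q7 -0.68
shift [0.53 0.21 4.75] turn 0.02 yaw now -24.9 tcp [0.4406 0.0024 0.1977] F [-0.2 -0.2 -0.7] w 0.0005 t 4.3 q7 -0.68
shift [0.55 0.27 4.91] turn 0.02 yaw now -24.9 tcp [0.4406 0.0024 0.1977] F [-0.2 -0.2 -0.7] w 0.0005 t 4.3 q7 -0.68
```

```bash
python3 -m handwheel '[[1,[0.4,-0.1,1.6],0],[1,[0.4,-0.1,3],0],[1,[0.4,-0.1,3.8],0],[1,[0.4,-0.1,3.8],0],[1,[0.4,0,4.1],0],[1,[0.45,0.1,4.4],0],[1,[0.5,0.2,4.6],0],[1,[0.5,0.2,4.7],0]]'; python3 -m handwheel '[[1,[0,0,0.1],0],[1,[0,0,0.1],0]]'; python3 -c "
from h import *
for q in ['cover_handle']:
    shot('side','side2');print(ctrl.spot_point('side',q)); shot('scene','scene2');print(ctrl.spot_point('scene',q))"
```

```text
t: 4.95
eef_pos: [0.4515, 0.0115, 0.0806]
eef_rot: [0.843, 0.538, 0.001, 0.0]
force: [0.3, -2.0, 5.1]
width: 0.0007
t: 5.12
eef_pos: [0.452, 0.0115, 0.0798]
eef_rot: [0.843, 0.538, 0.001, 0.001]
force: [-7.1, -1.3, 22.8]
width: 0.0006
[{'at': [0.5608, 0.0677, 0.2297], 'conf': 0.59}]
[{'at': [0.5469, 0.0916, 0.26], 'conf': 0.68}]
```

```bash
python3 -m handwheel '[[1,[0,0,-1.5],0],[1,[0,0,-3],0],[1,[-2,0,-4.5],0],[1,[-3.5,0,-6],0],[1,[-3.5,1,-8],0],[1,[-3.5,1,-9],0],[1,[-3.5,1,-9],0],[1,[-3.5,1,-9],0]]';python3 -m handwheel '[[0.4,[0,0,0],0],[0.4,[0,0,0],0],[0.4,[0,0,0],0],[0.4,[0,0,0],0]]'; cat >> h.py <<'E'
def lines(n,fn=None):
    for q in ['board_origin','second_line','cover_hinge','cover_handle']:
        for o in ctrl.spot_point(n,q)[:1]: print(n,q,round(o['conf'],2),np.round(o['at'],4))
E
python3 - <<'E'
from h import *
for n in ['wrist','scene','side']: shot(n,n+'3'); lines(n)
boxes('scene')
go([.45,0,.3])
E
```

```text
t: 5.98
eef_pos: [0.4395, -0.0799, 0.3083]
eef_rot: [0.844, 0.537, 0.004, 0.004]
force: [0.4, 0.5, 1.1]
width: 0.0006
t: 6.32
eef_pos: [0.4354, -0.0777, 0.3014]
eef_rot: [0.843, 0.538, -0.001, -0.001]
force: [0.2, 0.8, 0.3]
width: 0.0236
scene board_origin 0.69 [0.3946 0.1754 0.0333]
scene second_line 0.87 [0.4498 0.1679 0.0527]
scene cover_hinge 0.57 [0.6026 0.2635 0.1091]
scene cover_handle 0.66 [0.5353 0.3936 0.3029]
side board_origin 0.64 [0.3977 0.1698 0.0398]
side second_line 0.88 [0.4508 0.17   0.0558]
side cover_hinge 0.63 [0.6073 0.2662 0.112 ]
side cover_handle 0.95 [0.5353 0.3945 0.3015]
scene box [ 418.3 -278.6    1.8   93.6   59.8] [237. 231.]
scene box [ 554.2 -131.5   10.1   91.4   60.4] [305. 234.]
scene box [ 553.2 -282.     8.2   91.9   59.3] [263. 261.]
scene box [ 674.2 -135.7   15.8   91.    59.7] [331. 260.]
shift [ 3.07 -0.82  0.11] turn 0 yaw now -24.9 tcp [ 0.4362 -0.0782  0.3028] F [ 0.  -0.1 -0.1] w 0.0528 t 7.1 q7 -0.41
```

View pics/wrist3.png

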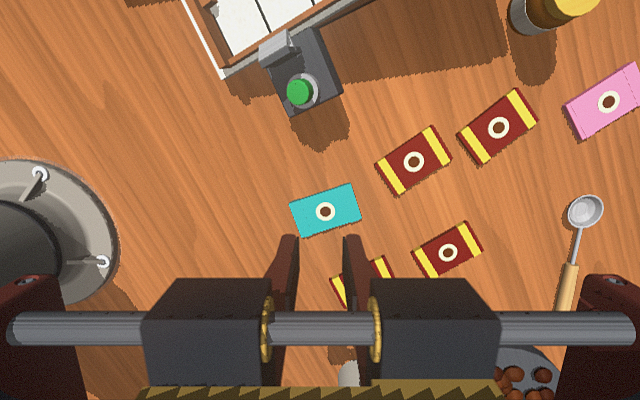

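```bash
python3 -m handwheel '[[0,[1.5,0,-0.5],0],[0,[3,0,-1],0],[0,[4.5,0,-1.5],0],[0,[6,0,-2],0],[0,[6,0,-2],0],[0,[6,0,-2],0],[0,[6,0,-2],0]]'; 
python3 - <<'E'
from h import *
shot('wrist','wrist4'); lines('wrist')
E
```

```text
t: 7.7
eef_pos: [0.4991, 0.0572, 0.3522]
eef_rot: [0.843, 0.538, -0.001, -0.0]
force: [-0.1, -0.7, -0.4]
width: 0.0875
wrist board_origin 0.7 [0.3928 0.1687 0.0345]
wrist second_line 0.57 [0.4502 0.167  0.054 ]
```

View pics/wrist4.png

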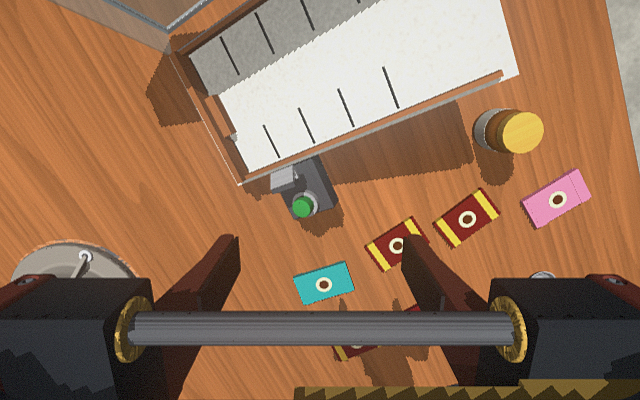

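```bash
cat > board.py <<'E'
from h import *
p,d,c=shot('wrist'); g=cv2.cvtColor(p,cv2.COLOR_BGR2GRAY); sat=cv2.cvtColor(p,cv2.COLOR_BGR2HSV)[...,1]
vv,uu=np.mgrid[:400,:640]; W=world(c,uu,vv,d)
ini=np.array([.395,.172,.034]); psi=np.radians(-4); X=np.array([.94*np.cos(psi),.94*np.sin(psi),.342]); Y=np.array([-np.sin(psi),np.cos(psi),0]); Z=np.cross(X,Y)
L=(W-ini)@np.stack([X,Y,Z],1)
k=(d>0)&(L[...,0]>.03)&(L[...,0]<.3)&(abs(L[...,1])<.07)&(abs(L[...,2])<.012)&(sat<60)
A=np.c_[W[k][:,:2],np.ones(k.sum())]; co=np.linalg.lstsq(A,W[k][:,2],rcond=None)[0]
n=np.array([-co[0],-co[1],1]); n/=np.linalg.norm(n); print('slope',np.degrees(np.arccos(n[2])),'downhill yaw',np.degrees(np.arctan2(n[1],n[0])))
ray=world(c,uu,vv,np.ones(d.shape))-c[3]; t=(co[2]-(c[3][2]-co[:2]@c[3][:2]))/(ray[...,2]-ray[...,:2]@co[:2])
B=c[3]+ray*t[...,None]
dark=(cv2.morphologyEx(g,cv2.MORPH_BLACKHAT,np.ones((9,9)))>45)
Lb=(B-ini)@np.stack([X,Y,Z],1)
dark&=(Lb[...,0]>.03)&(Lb[...,0]<.3)&(abs(Lb[...,1])<.083)
m,l,st,ce=cv2.connectedComponentsWithStats(dark.astype(np.uint8)); S=[]
for i in range(1,m):
    if st[i,4]<25: continue
    P=B[l==i]; q=P-P.mean(0); e=np.linalg.svd(q,full_matrices=False)[2][0]; e*=np.sign(e[1]); s=np.ptp(q@e)
    w=np.std(q@np.cross(n,e))
    if s<.02 or w>.003: continue
    print('line',np.round(ce[i]),np.round(P.mean(0),4),'len',round(s,3),'yaw of X',round(np.degrees(np.arctan2(e[1],e[0]))-90,2)); S.append((P.mean(0),e,s))
np.save('B.npy',np.r_[co,n])
E
python3 board.py
```

```text
slope 20.077185723371368 downhill yaw 179.53972109813893
line [307.  14.] [0.5601 0.2228 0.0941] len 0.033 yaw of X -0.4
line [266.  36.] [0.5056 0.2271 0.0742] len 0.041 yaw of X -0.66
line [230.  57.] [0.451  0.2297 0.0542] len 0.044 yaw of X -0.57
line [390.  86.] [0.6135 0.1105 0.1139] len 0.049 yaw of X -0.58
line [345. 107.] [0.559  0.1107 0.094 ] len 0.05 yaw of X -0.55
line [306. 125.] [0.5045 0.1116 0.0741] len 0.05 yaw of X -0.3
line [271. 141.] [0.4499 0.1118 0.0541] len 0.05 yaw of X -0.09
```

```bash
python3 -m handwheel '[[0,[-1.5,0,0],1],[0,[-3,0,0],2.5],[0,[-4.5,0,0],4],[0,[-6,0,0],5.5],[0,[-7.5,1,0],7],[0,[-9,2,0],8.5],[0,[-10,2,0],10],[0,[-10,2,0],11]]';python3 -m handwheel '[[0,[0,0,0],2],[0,[0,0,0],2],[0,[0,0,0],2],[0,[0,0,0],2]]';  
python3 - <<'E'
from h import *
boxes('wrist','wrist5'); boxes('scene')
go([.554,-.131,.1],-80)
E
```

```text
t: 8.67
eef_pos: [0.4369, -0.1975, 0.3522]
eef_rot: [0.997, 0.079, -0.001, 0.001]
force: [0.5, 0.2, -0.1]
width: 0.0879
t: 9.0
eef_pos: [0.4392, -0.1902, 0.3527]
eef_rot: [1.0, 0.001, -0.0, 0.0]
force: [0.3, -0.3, -0.4]
width: 0.0878
wrist box [ 637.7 -142.5  -89.8   61.2   33.2] [285.  11.]
wrist box [ 553.2 -130.5   10.5   93.9   57.1] [279.  77.]
wrist box [ 552.  -280.8    8.3   94.1   57.3] [383.  79.]
wrist box [ 417.6 -276.8    0.8   94.6   56.5] [375. 170.]
scene box [ 418.1 -278.2    1.1   93.9   59.8] [237. 231.]
scene box [ 554.3 -131.5    9.8   91.4   59.9] [305. 234.]
scene box [ 553.2 -282.     8.2   91.9   59.3] [263. 261.]
scene box [ 674.3 -135.7   15.8   91.2   59.7] [331. 260.]
shift [ 4.6  -2.35 10.11] turn -1.97 yaw now -89.8 tcp [ 0.4393 -0.19    0.3527] F [-0.7 -0.5 -0.3] w 0.0881 t 9.1 q7 -1.31
```

View pics/wrist5.png

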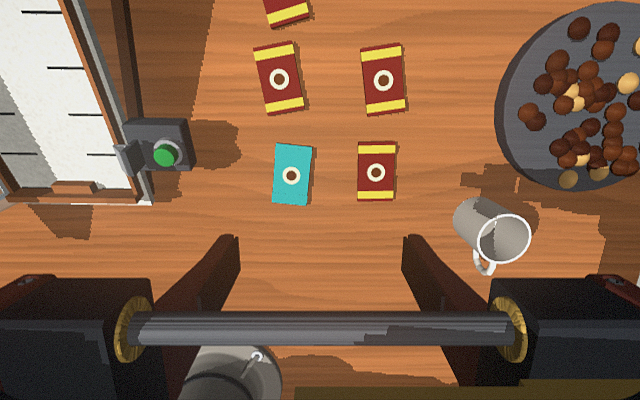

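```bash
python3 -m handwheel '[[0,[0.8,-0.4,1.2],-1],[0,[1.8,-0.9,2.4],-2],[0,[2.8,-1.4,3.6],-2.05],[0,[3.8,-1.9,4.8],-2.05],[0,[4.5,-2.3,6],-2.05],[0,[4.55,-2.35,7.5],-2.05],[0,[4.55,-2.35,9],-2.05],[0,[4.55,-2.35,10.5],-2.05]]'; python3 -m handwheel '[[0,[0,0,1],0],[0,[0,0,1],0],[0,[0,0,1],0]]'
python3 - <<'E'
from h import *
go([.5533,-.1307,.0025],-79.7)
E
```

```text
t: 9.77
eef_pos: [0.5535, -0.1304, 0.0887]
eef_rot: [0.996, 0.091, 0.0, -0.0]
force: [-0.1, -0.2, -0.2]
width: 0.0878
t: 10.02
eef_pos: [0.5524, -0.1308, 0.0646]
eef_rot: [0.996, 0.091, -0.001, -0.0]
force: [0.4, -0.3, 0.3]
width: 0.0879
shift [0.04 0.01 2.48] turn 0.02 yaw now -79.6 tcp [ 0.5524 -0.1308  0.0646] F [ 0.4 -0.3  0.3] w 0.0879 t 10.0 q7 -1.49
```

```bash
python3 -m handwheel '[[0,[0,0,1],0],[0,[0,0,1.8],0],[0,[0,0,2.2],0],[0,[0,0,2.45],0],[0,[0,0,2.45],0],[0,[0,0,2.45],0]]';python3 -m handwheel '[[1,[0,0,0],0],[1,[0,0,0],0],[1,[0,0,0],0],[1,[0,0,0],0],[1,[0,0,0],0],[1,[0,0,0],0]]';python3 -m handwheel '[[1,[0,0,-1],0],[1,[0,0,-2.5],0],[1,[0,0,-4],0],[1,[0,0,-5],0],[1,[0,0,-6],0],[1,[0,0,-6],0],[1,[0,0,-6],0]]'
python3 - <<'E'
from h import *
go([.438,.1724,.12],-90.4)
E
```

```text
t: 10.52
eef_pos: [0.5541, -0.1312, 0.0053]
eef_rot: [0.996, 0.09, 0.001, 0.0]
force: [-0.1, -0.4, 0.6]
width: 0.088
t: 11.02
eef_pos: [0.5532, -0.131, 0.0042]
eef_rot: [0.996, 0.09, 0.0, 0.0]
force: [-0.8, 0.0, 2.5]
width: 0.0555
t: 11.6
eef_pos: [0.5538, -0.1313, 0.1552]
eef_rot: [0.996, 0.09, 0.001, 0.001]
force: [-0.7, 0.1, -0.3]
width: 0.0554
shift [ -2.39 -12.78   1.39] turn 2.14 yaw now -79.7 tcp [ 0.5538 -0.1313  0.1552] F [-0.7  0.1 -0.3] w 0.0554 t 11.6 q7 -1.43
```

```bash
python3 -m handwheel '[[1,[-0.3,-1.5,0],0.5],[1,[-0.6,-3,0],1],[1,[-0.9,-4.5,0],1.5],[1,[-1.2,-6,0],2.1],[1,[-1.5,-7.5,0],2.15],[1,[-1.8,-9,0],2.15],[1,[-2.1,-10.5,0],2.15],[1,[-2.4,-12,0],2.15]]';python3 -m handwheel '[[1,[0,-0.7,0],0],[1,[0,-0.8,0.5],0],[1,[0,-0.8,1],0],[1,[0,-0.8,1],0],[1,[0,-0.8,1],0]]'
python3 - <<'E'
from h import *
go([.438,.1724,.0628],-90.4)
shot('side','side6')
E
```

```text
t: 12.27
eef_pos: [0.4381, 0.1542, 0.1525]
eef_rot: [1.0, -0.004, -0.001, 0.001]
force: [-0.2, 0.2, -0.7]
width: 0.0553
t: 12.68
eef_pos: [0.439, 0.1726, 0.1274]
eef_rot: [1.0, -0.004, -0.002, 0.001]
force: [0.2, -0.2, 0.1]
width: 0.0557
shift [-0.03  0.01  2.59] turn -0.0 yaw now -90.4 tcp [0.439  0.1726 0.1274] F [ 0.2 -0.2  0.1] w 0.0557 t 12.7 q7 -2.28
```

View pics/side6.png

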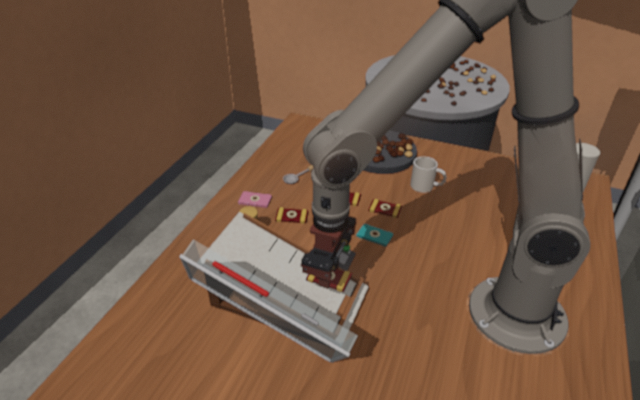

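```bash
python3 -m handwheel '[[1,[0,0,1],0],[1,[0,0,1.7],0],[1,[0,0,2.1],0],[1,[0,0,2.25],0],[1,[0,0,2.25],0]]';python3 -m handwheel '[[1,[0,0,0.1],0],[1,[0,0,0.1],0]]';python3 -m handwheel '[[1,[0,0,0.1],0],[1,[0,0,0.1],0]]';python3 -m handwheel '[[1,[0,0,0.1],0],[1,[0,0,0.1],0]]'
```

```text
t: 13.15
eef_pos: [0.4399, 0.1727, 0.0724]
eef_rot: [1.0, -0.004, -0.001, 0.001]
force: [-0.2, -0.6, -0.3]
width: 0.0555
t: 13.32
eef_pos: [0.4405, 0.1733, 0.0708]
eef_rot: [1.0, -0.004, 0.0, 0.0]
force: [-2.8, -1.4, 3.0]
width: 0.0553
t: 13.48
eef_pos: [0.4406, 0.1733, 0.0681]
eef_rot: [1.0, -0.004, 0.0, -0.0]
force: [-4.7, -2.8, 4.2]
width: 0.0554
t: 13.65
eef_pos: [0.4407, 0.1734, 0.0653]
eef_rot: [1.0, -0.004, 0.0, -0.0]
force: [-3.1, -1.4, 4.2]
width: 0.0555
```

```bash
python3 -m handwheel '[[1,[-0.06,0.03,0.1],0],[1,[-0.06,0.03,0.1],0]]';python3 -m handwheel '[[1,[-0.05,0,0.08],0],[1,[-0.05,0,0.08],0]]'; python3 -m handwheel '[[1,[-0.05,0,0.05],0],[1,[-0.05,0,0.05],0]]'
```

```text
t: 13.82
eef_pos: [0.4403, 0.1733, 0.0633]
eef_rot: [1.0, -0.004, 0.001, -0.001]
force: [1.2, 0.8, 4.8]
width: 0.0558
t: 13.98
eef_pos: [0.4405, 0.1733, 0.0628]
eef_rot: [1.0, -0.004, 0.003, -0.001]
force: [-1.8, -3.1, 20.1]
width: 0.0557
t: 14.15
eef_pos: [0.4405, 0.1733, 0.0626]
eef_rot: [1.0, -0.004, 0.004, -0.001]
force: [-1.6, -5.4, 31.0]
width: 0.0557
```

```bash
python3 -m handwheel '[[1,[0,0,-0.1],0],[1,[-0.06,0,-0.08],0],[1,[-0.1,0,-0.06],0]]';python3 -m handwheel '[[1,[-0.06,0,0.02],0],[1,[-0.06,0,0.02],0]]'; python3 -m handwheel '[[1,[-0.06,0,0.02],0],[1,[-0.06,0,0.02],0]]'
```

```text
t: 14.4
eef_pos: [0.436, 0.1732, 0.0617]
eef_rot: [1.0, -0.004, 0.002, -0.001]
force: [4.2, -1.9, 11.2]
width: 0.0553
t: 14.57
eef_pos: [0.436, 0.1732, 0.0618]
eef_rot: [1.0, -0.004, 0.003, -0.001]
force: [5.4, -2.6, 10.2]
width: 0.0555
t: 14.73
eef_pos: [0.436, 0.1733, 0.0618]
eef_rot: [1.0, -0.004, 0.004, -0.001]
force: [8.1, -2.5, 11.8]
width: 0.0556
```

```bash
python3 -m handwheel '[[1,[0.1,0,-0.1],0],[0.8,[0.12,0,-0.1],0],[0.2,[0.12,0,-0.1],0],[0,[0.12,0,-0.1],0],[0,[0.12,0,-0.1],0]]';python3 -m handwheel '[[0,[0,0,-1],0],[0,[0,0,-2.5],0],[0,[-0.5,0,-4],0],[0,[-1,0,-5.5],0],[0,[-1,0,-6],0],[0,[-1,0,-6],0]]'; cat > lay.py <<'E'
from h import *
import sys
# board-frame positions of red/gold blobs on the board, seen by a camera
O=np.array([.3958,.1725,.0343]); a,b=np.radians(20),np.radians(-.45)
X=np.array([np.cos(a)*np.cos(b),np.cos(a)*np.sin(b),np.sin(a)]); Y=np.array([-np.sin(b),np.cos(b),0]); Z=np.cross(X,Y)
def lay(n,fn=None):
    p,d,c=shot(n,fn); hsv=cv2.cvtColor(p,cv2.COLOR_BGR2HSV).astype(int); h,s=hsv[...,0],hsv[...,1]
    vv,uu=np.mgrid[:400,:640]; L=(world(c,uu,vv,d)-O)@np.stack([X,Y,Z],1)*1000
    ok=(d>0)&(L[...,0]>-15)&(L[...,0]<345)&(abs(L[...,1])<75)&(L[...,2]>3)&(L[...,2]<45)
    for nm,m in [('red',ok&((h<8)|(h>172))&(s>140)),('gold',ok&(h>20)&(h<34)&(s>140))]:
        k,l,st,ce=cv2.connectedComponentsWithStats(m.astype(np.uint8))
        for i in range(1,k):
            if st[i,4]<60: continue
            P=L[l==i]; (x,y),wh,an=cv2.minAreaRect(P[:,:2].astype(np.float32))
            ez=np.polyfit(P[:,0],P[:,2],1)[0]
            print(n,nm,st[i,4],'x %.0f..%.0f y %.0f..%.0f'%(*np.percentile(P[:,0],[1,99]),*np.percentile(P[:,1],[1,99])),'rect',np.round([x,y,*wh,an],1),'z',np.round(P[:,2].mean(),1),'lean',round(np.degrees(np.arctan(ez)),1))
if __name__=='__main__':
    for n in sys.argv[1:-1]: lay(n,n+sys.argv[-1])
E
python3 lay.py wrist side scene 7; python3 -c "
from h import *
boxes('scene'); go([.45,-.15,.3],-90)"
```

```text
t: 15.15
eef_pos: [0.4325, 0.1724, 0.0618]
eef_rot: [1.0, -0.003, -0.001, 0.0]
force: [-0.6, 0.5, 0.3]
width: 0.0719
t: 15.65
eef_pos: [0.4096, 0.1738, 0.2155]
eef_rot: [1.0, -0.003, 0.003, -0.001]
force: [0.3, -0.3, -0.3]
width: 0.088
wrist red 2061 x 20..77 y -26..27 rect [48.3  0.4 54.8 58.7 89.6] z 18.8 lean -9.8
wrist red 163 x 2..6 y -27..28 rect [ 4.5  0.6  5.1 55.1  2.5] z 25.8 lean 11.5
wrist gold 791 x 78..90 y -27..28 rect [84.1  0.2 12.9 55.6  0.2] z 12.2 lean -8.9
wrist gold 603 x 7..19 y -27..28 rect [13.3 -0.8 58.8 18.8 82.4] z 24.5 lean -6.8
side red 235 x 25..77 y -21..30 rect [50.6  5.4 52.5 52.6  0.6] z 19.1 lean -9.4
side gold 78 x 10..20 y -18..30 rect [15.3  6.1 10.2 49.6  0.9] z 25.7 lean -7.3
scene red 96 x 16..71 y -28..29 rect [38.8 13.6 58.7 91.8 15.6] z 18.9 lean -6.3
scene box [ 4.188e+02 -2.778e+02  4.000e-01  9.250e+01  5.980e+01] [237. 232.]
scene box [ 553.  -282.     8.2   91.6   59.3] [263. 261.]
scene box [ 674.2 -135.7   15.8   91.    59.7] [331. 260.]
shift [ 1.77 12.88 -3.56] turn -0.08 yaw now -90.4 tcp [0.408  0.1722 0.2109] F [ 0.5  0.6 -0.3] w 0.0877 t 15.8 q7 -2.21
```

View pics/wrist7.png

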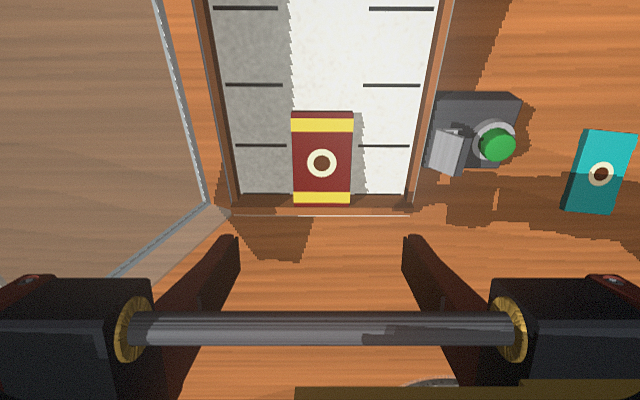

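```bash
python3 -m handwheel '[[0,[0.5,1.6,0],-0.5],[0,[1,3.2,0],-1],[0,[1.5,4.8,0],-1.7],[0,[2,6.4,0],-1.7],[0,[2.5,8,0],-1.7],[0,[3,9.6,0],-1.7],[0,[3.5,11.2,0],-1.7],[0,[4,12.8,0],-1.7]]';python3 -c "
from h import *
go([.5523,-.281,.0035],-81.7)"
```

```text
t: 16.52
eef_pos: [0.5052, -0.148, 0.2104]
eef_rot: [0.998, 0.07, -0.002, -0.001]
force: [1.0, 0.1, -0.2]
width: 0.0879
shift [1.14 5.54 8.26] turn -0.04 yaw now -81.9 tcp [ 0.5052 -0.148   0.2104] F [ 1.   0.1 -0.2] w 0.0879 t 16.5 q7 -1.35
```

```bash
python3 -m handwheel '[[0,[0.4,1.5,0],0],[0,[0.8,3,0.5],0],[0,[1.1,4.5,1.5],0],[0,[1.1,5.5,3],0],[0,[1.1,5.5,4.5],0],[0,[1.1,5.5,6],0],[0,[1.1,5.5,6.5],0],[0,[1.1,5.5,6.5],0]]';python3 -m handwheel '[[0,[0,0,0],0],[0,[0,0,0],0]]';python3 -c "
from h import *
go([.5523,-.281,.0025],-81.7)"
```

```text
t: 17.18
eef_pos: [0.5488, -0.2764, 0.0447]
eef_rot: [0.997, 0.071, -0.005, -0.002]
force: [0.6, -0.5, -0.2]
width: 0.0877
t: 17.35
eef_pos: [0.5541, -0.2783, 0.0519]
eef_rot: [0.997, 0.071, 0.001, 0.001]
force: [0.6, -0.0, 0.4]
width: 0.0875
shift [-0.09  0.09  1.97] turn -0.03 yaw now -81.9 tcp [ 0.5541 -0.2783  0.0519] F [ 0.6 -0.   0.4] w 0.0875 t 17.4 q7 -1.21
```

Pick it, and lift.

```bash
python3 -m handwheel '[[0,[-0.07,0.1,0.8],0],[0,[-0.07,0.1,1.5],0],[0,[-0.07,0.1,1.8],0],[0,[-0.07,0.1,1.95],0],[0,[-0.07,0.1,1.95],0],[0,[-0.07,0.1,1.95],0]]';python3 -m handwheel '[[1,[0,0,0],0],[1,[0,0,0],0],[1,[0,0,0],0],[1,[0,0,0],0],[1,[0,0,0],0],[1,[0,0,0],0]]';python3 -m handwheel '[[1,[0,0,-1],0],[1,[0,0,-2.5],0],[1,[0,0,-4],0],[1,[0,0,-5.5],0],[1,[0,0,-7],0],[1,[0,0,-7],0],[1,[0,0,-7],0]]'
python3 - <<'E'
from h import *
go([.4915,.172,.12],-90.4)
E
```

```text
t: 17.85
eef_pos: [0.5522, -0.2813, 0.0026]
eef_rot: [0.998, 0.071, 0.001, 0.0]
force: [0.4, -0.3, -0.4]
width: 0.088
t: 18.35
eef_pos: [0.5513, -0.2812, 0.0014]
eef_rot: [0.998, 0.07, 0.0, 0.0]
force: [-0.8, -0.6, 1.0]
width: 0.0557
t: 18.93
eef_pos: [0.5526, -0.2817, 0.1788]
eef_rot: [0.998, 0.07, 0.002, 0.001]
force: [-0.6, 0.4, -1.9]
width: 0.0558
shift [  0.12 -18.32   2.3 ] turn 1.69 yaw now -81.9 tcp [ 0.5526 -0.2817  0.1788] F [-0.6  0.4 -1.9] w 0.0558 t 18.9 q7 -1.16
```

```bash
python3 -m handwheel '[[1,[0,-1.5,0],0.5],[1,[0,-3,0],1],[1,[0,-4.5,0],1.7],[1,[0,-6,0],1.7],[1,[0,-7.6,0],1.7],[1,[0,-9.2,0],1.7],[1,[0,-10.8,0],1.7],[1,[0,-12.4,0],1.7]]';python3 -m handwheel '[[1,[0,-1.5,0],0],[1,[0,-3,0],0],[1,[0,-4.5,0],0],[1,[0,-5.8,0],0],[1,[0,-5.9,0],0],[1,[0,-5.9,0],0],[1,[0,-5.9,0],0]]'
python3 - <<'E'
from h import *
go([.4925,.172,.12],-90.4)
E
```

```text
t: 19.6
eef_pos: [0.5057, 0.0273, 0.1746]
eef_rot: [1.0, -0.004, -0.002, 0.0]
force: [0.4, 0.4, -0.5]
width: 0.0557
t: 20.18
eef_pos: [0.5078, 0.1722, 0.1747]
eef_rot: [1.0, -0.004, -0.001, 0.001]
force: [-0.2, -0.9, 0.0]
width: 0.0555
shift [-0.61  0.01  2.19] turn -0.0 yaw now -90.4 tcp [0.5078 0.1722 0.1747] F [-0.2 -0.9  0. ] w 0.0555 t 20.2 q7 -2.17
```

```bash
python3 -m handwheel '[[1,[-0.7,0,0.8],0],[1,[-0.7,0,1.6],0],[1,[-0.7,0,2.4],0],[1,[-0.7,0,3],0],[1,[-0.72,0,3.3],0],[1,[-0.72,0,3.3],0]]';python3 -m handwheel '[[1,[0,0,0.2],0],[1,[0,0,0.2],0]]';python3 -c "
from h import *
go([.49,.172,.079],-90.4)"
```

```text
t: 20.68
eef_pos: [0.4895, 0.1709, 0.0918]
eef_rot: [1.0, -0.005, -0.002, 0.001]
force: [-0.6, -0.1, -0.4]
width: 0.0559
t: 20.85
eef_pos: [0.491, 0.1729, 0.0887]
eef_rot: [1.0, -0.004, 0.0, 0.0]
force: [0.2, 1.0, -0.2]
width: 0.0556
shift [-0.04  0.03  0.39] turn -0.02 yaw now -90.5 tcp [0.491  0.1729 0.0887] F [ 0.2  1.  -0.2] w 0.0556 t 20.9 q7 -2.25
```

```bash
python3 -m handwheel '[[1,[-0.04,0.03,0.15],0],[1,[-0.04,0.03,0.15],0]]';python3 -m handwheel '[[1,[-0.03,0,0.13],0],[1,[-0.03,0,0.13],0]]';python3 -m handwheel '[[1,[-0.03,0,0.1],0],[1,[-0.03,0,0.1],0]]'
```

```text
t: 21.02
eef_pos: [0.4907, 0.173, 0.0858]
eef_rot: [1.0, -0.004, 0.001, -0.0]
force: [0.1, -1.0, 3.0]
width: 0.0558
t: 21.18
eef_pos: [0.4897, 0.1731, 0.0823]
eef_rot: [1.0, -0.004, 0.001, -0.0]
force: [0.3, -1.0, 3.7]
width: 0.0557
t: 21.35
eef_pos: [0.4887, 0.1731, 0.0796]
eef_rot: [1.0, -0.004, 0.001, -0.0]
force: [0.5, -0.3, 5.1]
width: 0.0557
```

```bash
python3 -m handwheel '[[1,[0.03,0,0.06],0],[1,[0.03,0,0.06],0]]'; python3 -m handwheel '[[1,[0.03,0,-0.05],0],[0.8,[0.03,0,-0.05],0],[0.4,[0.03,0,-0.05],0],[0,[0.03,0,-0.05],0],[0,[0.03,0,-0.05],0]]';python3 -m handwheel '[[0,[0,0,-1],0],[0,[-0.8,0,-2.5],0],[0,[-2,0,-4],0],[0,[-3.1,0,-5.2],0],[0,[-3.1,0,-5.2],0],[0,[-3.1,0,-5.2],0]]'; python3 lay.py wrist 8;python3 -c "
from h import *
boxes('scene'); boxes('wrist');go([.4177,-.2773,.2])"
```

```text
t: 21.52
eef_pos: [0.4888, 0.173, 0.0785]
eef_rot: [1.0, -0.004, -0.0, 0.0]
force: [-2.4, -0.1, 10.7]
width: 0.0557
t: 21.93
eef_pos: [0.4895, 0.1724, 0.0787]
eef_rot: [1.0, -0.004, -0.0, 0.0]
force: [1.0, 0.3, -0.2]
width: 0.0657
t: 22.43
eef_pos: [0.4123, 0.1736, 0.2109]
eef_rot: [1.0, -0.003, 0.002, -0.0]
force: [0.6, -0.4, -0.9]
width: 0.088
wrist red 3030 x 78..135 y -26..28 rect [106.4   0.6  58.7  54.8   0.3] z 18.5 lean -9.9
wrist red 1715 x 20..64 y -27..27 rect [42.2  0.3 45.3 54.9  0.1] z 21.4 lean 1.5
wrist red 220 x -0..7 y -27..28 rect [ 3.6  0.8  7.  55.5  0.8] z 25.4 lean 22.5
wrist gold 1129 x 137..148 y -27..28 rect [141.8   0.4  11.8  55.6   0.5] z 12.3 lean -9.3
wrist gold 820 x 66..77 y -27..28 rect [71.4  0.2 12.7 56.1  1. ] z 24.6 lean -9.2
wrist gold 618 x 7..20 y -27..28 rect [11.3 -0.7 57.2 18.8 86.9] z 24.5 lean -7.4
scene box [ 4.188e+02 -2.786e+02  1.000e-01  9.230e+01  5.770e+01] [237. 232.]
scene box [ 674.2 -135.7   15.8   90.9   59.7] [331. 260.]
shift [ 0.36 17.99  0.32] turn 0 yaw now -90.5 tcp [0.4125 0.1726 0.2078] F [-0.9 -0.4 -0.4] w 0.0877 t 22.6 q7 -2.19
```

View pics/wrist8.png

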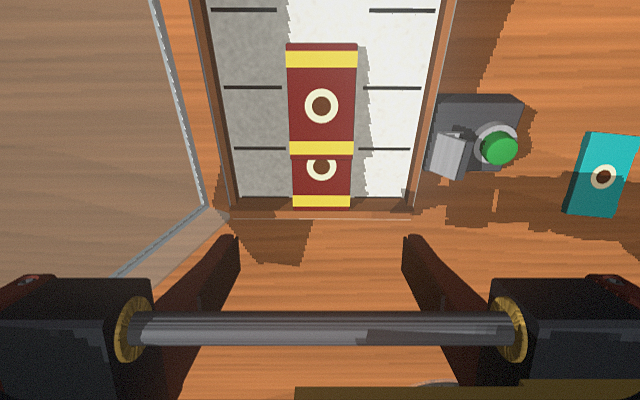

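```bash
python3 -m handwheel '[[0,[0.3,1.6,0],-0.27],[0,[0.3,3.2,0],-0.27],[0,[0.3,4.8,0],-0.27],[0,[0.3,6.4,0],-0.27],[0,[0.3,8,0],-0.27],[0,[0.3,9.6,0],-0.27],[0,[0.3,11.2,0],-0.27],[0,[0.3,12.8,0],-0.27]]';python3 -m handwheel '[[0,[0,1.6,0],0],[0,[0,3.2,1],0],[0,[0,4.6,2],0],[0,[0,5.15,3.5],0],[0,[0,5.15,5],0],[0,[0,5.15,6],0],[0,[0,5.15,6],0],[0,[0,5.15,6],0]]';python3 -c "
from h import *
boxes('scene');go([.4177,-.2773,.0025],-89.1)"
```

```text
t: 23.25
eef_pos: [0.4167, -0.1494, 0.2073]
eef_rot: [1.0, 0.008, -0.001, -0.0]
force: [0.9, 0.2, 0.6]
width: 0.0876
t: 23.92
eef_pos: [0.4179, -0.2751, 0.0567]
eef_rot: [1.0, 0.008, -0.003, -0.001]
force: [0.8, -0.1, 0.8]
width: 0.0877
scene box [ 4.181e+02 -2.778e+02  4.000e-01  9.340e+01  5.980e+01] [238. 231.]
scene box [ 674.2 -135.7   15.8   91.    59.7] [331. 261.]
shift [-0.06  0.07  2.24] turn 0.01 yaw now -89.1 tcp [ 0.4194 -0.2756  0.0584] F [ 0.5 -0.4  0.1] w 0.0879 t 24.0 q7 -1.13
```

```bash
python3 -m handwheel '[[0,[-0.06,0.07,0.8],0],[0,[-0.06,0.07,1.5],0],[0,[-0.06,0.07,2],0],[0,[-0.06,0.07,2.2],0],[0,[-0.06,0.07,2.2],0],[0,[-0.06,0.07,2.2],0]]';python3 -m handwheel '[[1,[0,0,0],0],[1,[0,0,0],0],[1,[0,0,0],0],[1,[0,0,0],0],[1,[0,0,0],0],[1,[0,0,0],0]]';python3 -m handwheel '[[1,[0,0,-1],0],[1,[0,0,-2.5],0],[1,[0,0,-4],0],[1,[0,0,-5.5],0],[1,[0,0,-7],0],[1,[0,0,-7],0],[1,[0,0,-7],0]]'
python3 - <<'E'
from h import *
go([.545,.172,.18],-90.4)
E
```

```text
t: 24.47
eef_pos: [0.419, -0.2777, 0.0053]
eef_rot: [1.0, 0.008, 0.001, 0.001]
force: [-0.0, -0.5, -0.2]
width: 0.0881
t: 24.97
eef_pos: [0.4181, -0.2773, 0.0042]
eef_rot: [1.0, 0.008, 0.0, 0.0]
force: [-0.2, 0.4, 3.4]
width: 0.0557
t: 25.55
eef_pos: [0.4191, -0.2779, 0.1809]
eef_rot: [1.0, 0.008, 0.002, 0.001]
force: [-0.7, 0.1, -1.3]
width: 0.0556
shift [  5.32 -17.91   0.02] turn 0.26 yaw now -89.1 tcp [ 0.4191 -0.2779  0.1809] F [-0.7  0.1 -1.3] w 0.0556 t 25.6 q7 -1.11
```

```bash
python3 -m handwheel '[[1,[0.5,-1.5,0],0.26],[1,[1,-3,0],0.26],[1,[1.5,-4.5,0],0.26],[1,[2,-6,0],0.26],[1,[2.5,-7.5,0],0.26],[1,[3,-9,0],0.26],[1,[3.5,-10.5,0],0.26],[1,[4,-12,0],0.26]]';python3 -m handwheel '[[1,[0.4,-1.5,0],0],[1,[0.8,-3,0],0],[1,[1.2,-4.5,0],0],[1,[1.3,-5.8,0],0],[1,[1.3,-5.9,0.6],0],[1,[1.3,-5.9,1.2],0],[1,[1.3,-5.9,1.8],0],[1,[1.3,-5.9,1.8],0]]'
python3 - <<'E'
from h import *
go([.5455,.172,.113],-90.4)
E
```

```text
t: 26.22
eef_pos: [0.5118, 0.0261, 0.1769]
eef_rot: [1.0, -0.003, -0.002, 0.0]
force: [0.9, 0.3, -0.5]
width: 0.0555
t: 26.88
eef_pos: [0.5431, 0.1706, 0.1289]
eef_rot: [1.0, -0.003, -0.004, 0.001]
force: [-0.4, -0.2, -0.8]
width: 0.0558
shift [ 0.1  -0.06  0.64] turn 0.02 yaw now -90.3 tcp [0.5431 0.1706 0.1289] F [-0.4 -0.2 -0.8] w 0.0558 t 26.9 q7 -2.12
```

```bash
python3 -m handwheel '[[1,[0.08,0,0.4],0.02],[1,[0.08,0,0.64],0.02],[1,[0.08,0,0.68],0.02],[1,[0.08,0,0.68],0.02]]';python3 -m handwheel '[[1,[0,0,0.1],0],[1,[0,0,0.1],0]]';python3 -c "
from h import *
go([.5455,.172,.1013],-90.4)"
```

```text
t: 27.22
eef_pos: [0.5483, 0.1713, 0.1166]
eef_rot: [1.0, -0.004, -0.0, 0.0]
force: [0.3, -0.5, -1.2]
width: 0.0553
t: 27.38
eef_pos: [0.5487, 0.1716, 0.1147]
eef_rot: [1.0, -0.004, 0.0, -0.0]
force: [-1.2, 0.8, -1.4]
width: 0.0557
shift [-0.13 -0.01  0.54] turn -0.02 yaw now -90.5 tcp [0.5487 0.1716 0.1147] F [-1.2  0.8 -1.4] w 0.0557 t 27.4 q7 -2.13
```

```bash
python3 -m handwheel '[[1,[-0.1,0,0.15],0],[1,[-0.13,0,0.2],0],[1,[-0.13,0,0.2],0]]';python3 -m handwheel '[[1,[-0.02,0,0.12],0],[1,[-0.02,0,0.12],0]]';python3 -m handwheel '[[1,[-0.02,0,0.12],0],[1,[-0.02,0,0.12],0]]';python3 -m handwheel '[[1,[0,0,0.07],0],[1,[0,0,0.07],0]]';python3 -c "
from h import *
go([.5455,.172,.1013],-90.4)"
```

```text
t: 27.63
eef_pos: [0.5452, 0.1717, 0.1097]
eef_rot: [1.0, -0.004, 0.0, -0.0]
force: [-1.6, -0.2, 2.3]
width: 0.0556
t: 27.8
eef_pos: [0.5449, 0.1718, 0.1066]
eef_rot: [1.0, -0.004, 0.0, -0.0]
force: [-0.6, -0.7, 4.5]
width: 0.0552
t: 27.97
eef_pos: [0.5446, 0.1718, 0.1035]
eef_rot: [1.0, -0.004, 0.0, -0.0]
force: [-0.7, -1.3, 4.3]
width: 0.0553
t: 28.13
eef_pos: [0.5446, 0.1718, 0.1018]
eef_rot: [1.0, -0.004, 0.0, -0.0]
force: [-0.7, -0.1, 4.2]
width: 0.0556
shift [ 0.04 -0.01  0.02] turn -0.01 yaw now -90.5 tcp [0.5446 0.1718 0.1018] F [-0.7 -0.1  4.2] w 0.0556 t 28.1 q7 -2.14
```

```bash
python3 -m handwheel '[[1,[0.03,0,0.06],0],[1,[0.03,0,0.06],0]]'; python3 -m handwheel '[[1,[0.02,0,-0.05],0],[0.8,[0.02,0,-0.05],0],[0.4,[0.02,0,-0.05],0],[0,[0.02,0,-0.05],0],[0,[0.02,0,-0.05],0]]';python3 -m handwheel '[[0,[0,0,-1],0],[0,[-0.8,0,-2.5],0],[0,[-2,0,-4],0],[0,[-3.5,0,-4.5],0],[0,[-4,0,-4.5],0],[0,[-4,0,-4.5],0],[0,[-4,0,-4.5],0]]'; python3 lay.py wrist 9;python3 -c "
from h import *
boxes('scene');go([.6,-.136,.22],-74)"
```

```text
t: 28.3
eef_pos: [0.5448, 0.1718, 0.1014]
eef_rot: [1.0, -0.004, -0.0, 0.0]
force: [-5.3, -1.9, 14.3]
width: 0.0555
t: 28.72
eef_pos: [0.5454, 0.1714, 0.101]
eef_rot: [1.0, -0.004, -0.0, 0.0]
force: [-0.5, 0.5, -0.3]
width: 0.0654
t: 29.3
eef_pos: [0.4455, 0.1723, 0.2142]
eef_rot: [1.0, -0.004, 0.001, 0.0]
force: [-0.3, 0.7, -0.4]
width: 0.0872
wrist red 91 x 205..209 y 5..27 rect [2.072e+02 1.560e+01 3.900e+00 2.300e+01 2.000e-01] z 10.7 lean -9.6
wrist red 4059 x 135..192 y -27..27 rect [1.634e+02 1.000e-01 5.490e+01 5.830e+01 8.990e+01] z 18.3 lean -10.1
wrist red 2012 x 78..121 y -26..28 rect [99.3  0.6 55.  44.8 89.6] z 21.5 lean 1.7
wrist red 1465 x 20..64 y -26..27 rect [42.5  0.5 45.1 54.8  0.2] z 21.3 lean 2.0
wrist red 156 x 0..6 y -26..27 rect [ 3.1  0.4  6.  55.   0.7] z 25.5 lean 21.8
wrist gold 1400 x 193..204 y -28..27 rect [198.8  -0.2  12.1  56.2   0.2] z 12.4 lean -9.9
wrist gold 969 x 122..134 y -28..28 rect [127.7  -0.   12.9  56.1   1.4] z 24.9 lean -8.7
wrist gold 736 x 66..77 y -27..28 rect [71.8  0.3 56.1 13.1 88.5] z 24.6 lean -8.9
wrist gold 551 x 7..19 y -28..28 rect [ 9.7  1.  58.  20.9 88.9] z 24.5 lean -3.7
scene box [ 674.2 -135.7   15.8   90.9   59.7] [331. 260.]
shift [ 6.26 12.27 -0.26] turn -3.3 yaw now -90.5 tcp [0.4464 0.1721 0.2135] F [ 0.  -0.7  0. ] w 0.0881 t 29.4 q7 -2.15
```

```bash
python3 -m handwheel '[[0,[0.3,1.5,-0.5],0],[0,[0.6,3,-1],0],[0,[0.9,4.5,-1.5],-1],[0,[1.2,6,-2],-2],[0,[1.5,7.5,-2],-3.2],[0,[2,9,-2],-3.2],[0,[2.5,10.5,-2],-3.2],[0,[3,12,-2],-3.2]]';python3 -m handwheel '[[0,[0,0,0],0],[0,[0,0,0],0],[0,[0,0,0],0]]';python3 -c "
from h import *
b=boxes('wrist'); boxes('scene')
for x in b: go([x[0],x[1],.05],x[2]-90)"
```

```text
t: 30.07
eef_pos: [0.5189, -0.1311, 0.2632]
eef_rot: [0.991, 0.135, -0.0, 0.0]
force: [-0.3, 1.0, -0.6]
width: 0.088
t: 30.32
eef_pos: [0.5183, -0.128, 0.2629]
eef_rot: [0.991, 0.135, -0.001, -0.0]
force: [-0.4, 0.7, -0.8]
width: 0.0876
wrist box [ 670.8 -134.9   15.5   89.7   57. ] [361.  42.]
scene box [ 674.2 -135.7   15.8   91.    59.7] [331. 260.]
shift [5.8  1.97 8.53] turn 0.02 yaw now -74.3 tcp [ 0.5182 -0.1267  0.2634] F [ 0.7 -0.1 -0.1] w 0.0875 t 30.4 q7 -1.2
```

```bash
python3 -m handwheel '[[0,[1.2,0.4,0.8],0],[0,[2.6,0.9,1.6],0],[0,[4,1.4,2.5],0],[0,[5.4,1.8,3.5],0],[0,[5.9,2,5],0],[0,[5.9,2,6.5],0],[0,[5.9,2,8],0],[0,[5.9,2,8.3],0]]';python3 -m handwheel '[[0,[0,0,0],0],[0,[0,0,0],0]]';python3 -c "
from h import *
go([.6733,-.1347,.0025],-74.4)"
```

```text
t: 31.08
eef_pos: [0.6692, -0.134, 0.0494]
eef_rot: [0.991, 0.137, -0.005, -0.002]
force: [-2.2, 0.0, -1.2]
width: 0.0878
t: 31.25
eef_pos: [0.6744, -0.136, 0.0579]
eef_rot: [0.991, 0.136, 0.001, -0.0]
force: [0.4, 0.1, 1.0]
width: 0.0878
shift [-0.03 -0.06  2.22] turn -0.0 yaw now -74.4 tcp [ 0.6744 -0.136   0.0579] F [0.4 0.1 1. ] w 0.0878 t 31.2 q7 -1.24
```

```bash
python3 -m handwheel '[[0,[-0.03,-0.05,0.8],0],[0,[-0.03,-0.05,1.5],0],[0,[-0.03,-0.05,2],0],[0,[-0.03,-0.05,2.2],0],[0,[-0.03,-0.05,2.2],0],[0,[-0.03,-0.05,2.2],0]]';python3 -m handwheel '[[1,[0,0,0],0],[1,[0,0,0],0],[1,[0,0,0],0],[1,[0,0,0],0],[1,[0,0,0],0],[1,[0,0,0],0]]';python3 -m handwheel '[[1,[0,0,-1],0],[1,[0,0,-2.5],0],[1,[0,0,-4],0],[1,[0,0,-5.5],0],[1,[0,0,-7],0],[1,[0,0,-8],0],[1,[0,0,-8],0]]'
python3 - <<'E'
from h import *
go([.600,.172,.20],-90.4)
E
```

```text
t: 31.75
eef_pos: [0.6735, -0.1359, 0.003]
eef_rot: [0.991, 0.135, 0.001, 0.0]
force: [-0.1, -0.2, -0.7]
width: 0.0876
t: 32.25
eef_pos: [0.6726, -0.1358, 0.0017]
eef_rot: [0.991, 0.135, 0.0, -0.0]
force: [-0.1, 0.0, 1.6]
width: 0.0559
t: 32.83
eef_pos: [0.6759, -0.1363, 0.2086]
eef_rot: [0.991, 0.135, 0.005, 0.001]
force: [0.9, -0.3, -0.5]
width: 0.056
shift [  0.37 -12.7    0.29] turn 3.18 yaw now -74.5 tcp [ 0.6759 -0.1363  0.2086] F [ 0.9 -0.3 -0.5] w 0.056 t 32.8 q7 -1.23
```

```bash
python3 -m handwheel '[[1,[0,-1.5,0],1],[1,[0,-3,0],2],[1,[0.1,-4.5,0],3.2],[1,[0.2,-6,0],3.2],[1,[0.3,-7.5,0],3.2],[1,[0.3,-9,0],3.2],[1,[0.3,-10.5,0],3.2],[1,[0.3,-12,0],3.2]]';python3 -m handwheel '[[1,[0,-0.7,0.5],0],[1,[0,-0.7,1.2],0],[1,[0,-0.7,1.8],0],[1,[0,-0.7,1.8],0],[1,[0,-0.7,1.8],0]]'
python3 - <<'E'
from h import *
go([.5995,.172,.130],-90.4)
E
```

```text
t: 33.5
eef_pos: [0.5982, 0.1567, 0.2006]
eef_rot: [1.0, -0.004, -0.001, 0.0]
force: [0.3, 0.4, -0.3]
width: 0.0557
t: 33.92
eef_pos: [0.5986, 0.1722, 0.1553]
eef_rot: [1.0, -0.004, -0.001, 0.001]
force: [-0.0, 0.4, -0.4]
width: 0.0558
shift [0.04 0.01 1.01] turn -0.01 yaw now -90.5 tcp [0.5986 0.1722 0.1553] F [-0.   0.4 -0.4] w 0.0558 t 33.9 q7 -2.01
```

```bash
python3 -m handwheel '[[1,[0,0,0.5],0],[1,[0,0,0.9],0],[1,[0,0,1],0],[1,[0,0,1],0]]';python3 -m handwheel '[[1,[0,0,0.1],0],[1,[0,0,0.1],0]]';python3 -c "
from h import *
go([.5993,.172,.1189],-90.4)"
```

```text
t: 34.25
eef_pos: [0.5989, 0.1722, 0.1303]
eef_rot: [1.0, -0.004, -0.001, 0.0]
force: [0.1, -0.4, -0.2]
width: 0.0557
t: 34.42
eef_pos: [0.5996, 0.1727, 0.129]
eef_rot: [1.0, -0.004, 0.0, -0.0]
force: [-0.4, 0.6, -1.1]
width: 0.0556
shift [-0.01  0.03  0.4 ] turn -0.01 yaw now -90.5 tcp [0.5996 0.1727 0.129 ] F [-0.4  0.6 -1.1] w 0.0556 t 34.4 q7 -2.02
```

```bash
python3 -m handwheel '[[1,[0,0.02,0.12],0],[1,[0,0.02,0.12],0]]';python3 -m handwheel '[[1,[0,0,0.12],0],[1,[0,0,0.12],0]]';python3 -m handwheel '[[1,[0,0,0.1],0],[1,[0,0,0.1],0]]';python3 -c "
from h import *
go([.5993,.172,.1189],-90.4)"
```

```text
t: 34.58
eef_pos: [0.5999, 0.1727, 0.1265]
eef_rot: [1.0, -0.004, 0.001, -0.0]
force: [-1.1, -0.5, 2.9]
width: 0.0557
t: 34.75
eef_pos: [0.5998, 0.1727, 0.1234]
eef_rot: [1.0, -0.004, 0.001, -0.0]
force: [-0.3, 0.6, 3.7]
width: 0.0556
t: 34.92
eef_pos: [0.5998, 0.1727, 0.1207]
eef_rot: [1.0, -0.004, 0.0, -0.0]
force: [-1.4, 1.6, 4.6]
width: 0.0561
shift [-0.02  0.03  0.07] turn -0.01 yaw now -90.4 tcp [0.5998 0.1727 0.1207] F [-1.4  1.6  4.6] w 0.0561 t 34.9 q7 -2.02
```

```bash
python3 -m handwheel '[[1,[-0.02,0.02,0.1],0],[1,[-0.02,0.02,0.1],0]]'; python3 -m handwheel '[[1,[0,0,-0.05],0],[0.8,[0,0,-0.05],0],[0.4,[0,0,-0.05],0],[0,[0,0,-0.05],0],[0,[0,0,-0.05],0]]';python3 -m handwheel '[[0,[0,0,-1],0],[0,[-0.8,0,-2.5],0],[0,[-2,0,-4],0],[0,[-3.5,0,-5],0],[0,[-5,0,-5],0],[0,[-6,0,-5],0],[0,[-6,0,-5],0],[0,[-6,0,-5],0]]'; python3 lay.py wrist 10;python3 -c "
from h import *
boxes('scene','scene10')
for n in ['scene','side']: shot(n,n+'10'); lines(n)"
```

```text
t: 35.08
eef_pos: [0.5998, 0.1725, 0.1189]
eef_rot: [1.0, -0.004, 0.001, -0.001]
force: [-1.3, 2.2, 6.6]
width: 0.0559
t: 35.5
eef_pos: [0.5987, 0.1712, 0.1187]
eef_rot: [1.0, -0.004, -0.0, 0.0]
force: [0.0, -1.0, 0.3]
width: 0.0655
t: 36.17
eef_pos: [0.4481, 0.1728, 0.2446]
eef_rot: [1.0, -0.004, 0.0, 0.0]
force: [0.9, 0.5, 0.9]
width: 0.088
wrist red 2076 x 194..225 y -25..27 rect [2.095e+02 2.000e-01 5.480e+01 3.120e+01 8.990e+01] z 21.0 lean -9.8
wrist red 2255 x 135..181 y -27..27 rect [157.2   0.3  47.2  54.9   0. ] z 21.4 lean 0.4
wrist red 1645 x 78..121 y -26..27 rect [99.7  0.5 55.1 44.5 89.7] z 21.5 lean 2.2
wrist red 1262 x 20..64 y -26..27 rect [42.   0.7 45.9 54.8  0.4] z 21.4 lean 1.7
wrist red 145 x 3..7 y -26..27 rect [ 5.   0.4  4.7 54.2  0.5] z 25.7 lean 5.8
wrist gold 1118 x 182..193 y -28..28 rect [ 1.875e+02 -1.000e-01  1.160e+01  5.630e+01  1.000e-01] z 24.6 lean -9.6
wrist gold 841 x 122..134 y -28..28 rect [128.1   0.   55.8  12.8  89.8] z 24.8 lean -9.1
wrist gold 576 x 65..77 y -27..28 rect [71.3  0.2 55.5 13.1 89.4] z 24.6 lean -7.9
wrist gold 482 x 7..20 y -27..28 rect [13.6  0.4 56.2 13.6 89.9] z 24.4 lean -8.5
scene board_origin 0.87 [0.3967 0.1732 0.0344]
scene second_line 0.72 [0.4534 0.1693 0.0523]
scene cover_hinge 0.66 [0.6043 0.2671 0.1104]
scene cover_handle 0.93 [0.5351 0.3902 0.3024]
side board_origin 0.79 [0.3993 0.1723 0.0368]
side second_line 0.77 [0.4506 0.1717 0.0542]
side cover_hinge 0.87 [0.6063 0.2656 0.1082]
side cover_handle 0.61 [0.5377 0.3984 0.3011]
```

View pics/wrist10.png

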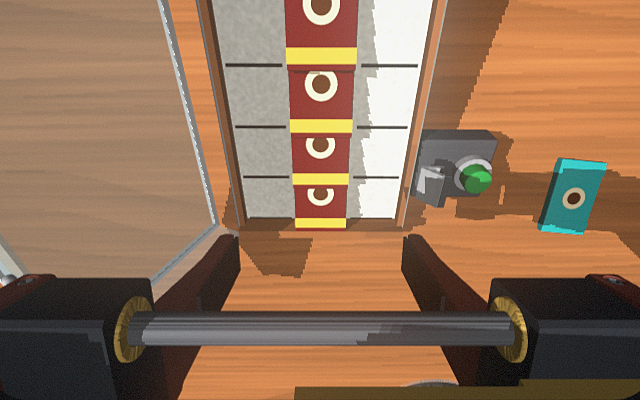

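View pics/scene10.png

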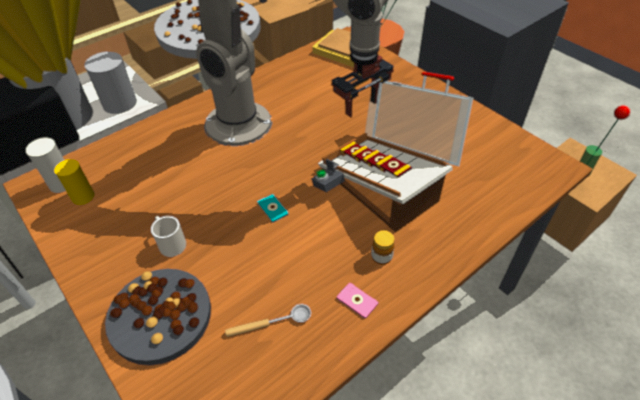

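```bash
python3 -m handwheel '[[0.55,[0.5,0,-1.5],0],[0.55,[1,0,-3],0],[0.55,[1.5,0,-4.5],0],[0.55,[2,0,-6],0],[0.55,[2.5,0,-6.5],0],[0.55,[2.5,0,-6.5],0],[0.55,[2.5,0,-6.5],0]]'; cat > bar.py <<'E'
from h import *
def bar(n,fn=None):
    p,d,c=shot(n,fn); hsv=cv2.cvtColor(p,cv2.COLOR_BGR2HSV).astype(int); h,s,v=[hsv[...,i] for i in range(3)]
    vv,uu=np.mgrid[:400,:640]; W=world(c,uu,vv,d)
    m=((h<6)|(h>174))&(s>170)&(v>130)&(d>0)&(abs(W[...,0]-.56)<.13)&(W[...,2]>.09)&(W[...,2]<.4)&(W[...,1]>-.03)
    P=W[m]
    if len(P)<20: print(n,'few',len(P)); return
    P=P[np.linalg.norm(P-np.median(P,0),axis=1)<.08]; q=P.mean(0); ray=(q-c[3])/np.linalg.norm(q-c[3])
    e=np.linalg.svd(P-q,full_matrices=False)[2][0]; e*=np.sign(e[0]); t=(P-q)@e
    mid=q+e*(np.percentile(t,1)+np.percentile(t,99))/2
    print(n,len(P),'mid',np.round(mid+ray*.0047,4),'len',round(np.ptp(t),3),'dir',np.round(e,3))
if __name__=='__main__':
    for n in ['scene','side','wrist']: bar(n)
    go([.536,.393,.29])
E
python3 bar.py
```

```text
t: 37.35
eef_pos: [0.5117, 0.1724, 0.4066]
eef_rot: [1.0, -0.004, 0.0, -0.0]
force: [-0.4, 0.1, -0.2]
width: 0.0448
scene 69 mid [0.5357 0.3929 0.3042] len 0.114 dir [ 0.939 -0.021  0.343]
side 261 mid [0.5361 0.3939 0.3018] len 0.115 dir [ 0.939 -0.007  0.344]
wrist 1444 mid [0.5357 0.3933 0.303 ] len 0.118 dir [ 0.94  -0.007  0.34 ]
shift [ 0.97 -8.84  4.59] turn 0 yaw now -90.4 tcp [0.5103 0.1723 0.405 ] F [-0.6  0.1 -0.2] w 0.0398 t 37.5 q7 -2.04
```

```bash
python3 -m handwheel '[[0.55,[0.3,-1.5,0],0],[0.55,[0.6,-3,0],0],[0.55,[0.95,-4.5,0],0],[0.55,[0.95,-6,0],0],[0.55,[0.95,-7.5,0],0],[0.55,[0.95,-8.7,0],0],[0.55,[0.95,-8.84,1],0],[0.55,[0.95,-8.84,2.2],0]]'; python3 -m handwheel '[[0.55,[0,0,0],0],[0.55,[0,0,0],0]]'; python3 -c "
from h import *
go([.5357,.3933,.29],-90.4)"
```

```text
t: 38.17
eef_pos: [0.5354, 0.3973, 0.3513]
eef_rot: [1.0, -0.001, 0.0, -0.001]
force: [0.1, -1.3, -0.3]
width: 0.0393
t: 38.33
eef_pos: [0.5358, 0.3922, 0.3494]
eef_rot: [1.0, -0.004, -0.002, 0.002]
force: [0.1, 0.9, 0.8]
width: 0.0393
shift [ 0.01 -0.06  2.38] turn -0.01 yaw now -90.4 tcp [0.5358 0.3922 0.3494] F [0.1 0.9 0.8] w 0.0393 t 38.3 q7 -2.37
```

```bash
python3 -m handwheel '[[0.55,[0,-0.04,0.8],0],[0.55,[0,-0.04,1.5],0],[0.55,[0,-0.04,2.1],0],[0.55,[0,-0.04,2.35],0],[0.55,[0,-0.04,2.35],0]]'; python3 -m handwheel '[[0.7,[0,0,0],0],[0.85,[0,0,0],0],[1,[0,0,0],0],[1,[0,0,0],0],[1,[0,0,0],0]]'; cat > arc.py <<'E'
from h import *
import sys
# waypoints (units, tool axes now) for turning the cover; TCP rides dz below the bar
b=np.radians(-.45);a=np.radians(20)
X=np.array([np.cos(a)*np.cos(b),np.cos(a)*np.sin(b),np.sin(a)]); Y=np.array([-np.sin(b),np.cos(b),0]); Z=np.cross(X,Y)
f=lambda t:(-.237*np.cos(t)+.03*np.sin(t))*Y+(.237*np.sin(t)+.03*np.cos(t))*Z
s=ctrl.get_state(); r=R.from_quat(s['eef_rot'])
t0=float(sys.argv[1])
for t in map(float,sys.argv[2:]): print(t,np.round(r.inv().apply(f(t)-f(t0))/.025,2))
print(np.round(s['eef_pos'],4),np.round(s['force'],1),round(s['width'],4),s['t'])
E
python3 arc.py 2 1.95 1.9 1.8 1.7 1.6 1.5 1.4 1.3 1.2 1.1 1 .9 .8 .7 .6 .5 .4 .3 .2 .1 .05 0 -.01
```

```text
t: 38.75
eef_pos: [0.5371, 0.3935, 0.293]
eef_rot: [1.0, -0.004, -0.0, 0.0]
force: [-0.2, 0.3, 0.1]
width: 0.0393
t: 39.17
eef_pos: [0.5375, 0.3924, 0.294]
eef_rot: [1.0, -0.005, 0.0, 0.001]
force: [-3.2, -2.5, 3.0]
width: 0.0115
1.95 [-0.08  0.41 -0.23]
1.9 [-0.16  0.84 -0.43]
1.8 [-0.28  1.72 -0.78]
1.7 [-0.38  2.63 -1.05]
1.6 [-0.45  3.56 -1.23]
1.5 [-0.48  4.51 -1.32]
1.4 [-0.48  5.47 -1.32]
1.3 [-0.45  6.42 -1.24]
1.2 [-0.38  7.36 -1.06]
1.1 [-0.28  8.27 -0.8 ]
1.0 [-0.16  9.15 -0.45]
0.9 [-0.    9.99 -0.02]
0.8 [ 0.18 10.78  0.49]
0.7 [ 0.39 11.51  1.06]
0.6 [ 0.63 12.18  1.7 ]
0.5 [ 0.88 12.77  2.41]
0.4 [ 1.16 13.29  3.16]
0.3 [ 1.45 13.72  3.96]
0.2 [ 1.75 14.07  4.8 ]
0.1 [ 2.07 14.33  5.66]
0.05 [ 2.23 14.42  6.1 ]
0.0 [ 2.39 14.49  6.55]
-0.01 [ 2.42 14.51  6.63]
[0.5375 0.3924 0.294 ] [-3.2 -2.5  3. ] 0.0115 39.1667
```

```bash
python3 -m handwheel '[[1,[-0.08,0.41,-0.23],0],[1,[-0.16,0.84,-0.43],0],[1,[-0.28,1.72,-0.78],0],[1,[-0.38,2.63,-1.05],0],[1,[-0.45,3.56,-1.23],0],[1,[-0.48,4.51,-1.32],0],[1,[-0.48,5.47,-1.32],0]]'; python3 arc.py 1.4 1.3 1.2 1.1 1 .9 .8 .7 .6; python3 bar.py
```

```text
t: 39.75
eef_pos: [0.5227, 0.2591, 0.3289]
eef_rot: [1.0, -0.003, 0.001, -0.003]
force: [-0.9, 4.0, 0.8]
width: 0.011
1.3 [0.03 0.95 0.08]
1.2 [0.09 1.89 0.25]
1.1 [0.18 2.81 0.5 ]
1.0 [0.31 3.69 0.85]
0.9 [0.46 4.53 1.27]
0.8 [0.64 5.33 1.77]
0.7 [0.85 6.06 2.34]
0.6 [1.08 6.74 2.97]
[0.5227 0.2591 0.3289] [-0.9  4.   0.8] 0.011 39.75
scene 35 mid [0.5203 0.2588 0.338 ] len 0.109 dir [0.943 0.005 0.333]
side 46 mid [0.477  0.2534 0.3191] len 0.02 dir [ 0.869 -0.073  0.489]
wrist 2769 mid [0.531  0.2532 0.3391] len 0.099 dir [0.942 0.018 0.336]
shift [ 0.46 -5.48  1.56] turn 0 yaw now -90.6 tcp [0.5229 0.256  0.3287] F [-4.2  0.4 10. ] w 0.0109 t 39.9 q7 -2.19
```

```bash
python3 -m handwheel '[[1,[0.03,0.95,0.08],0],[1,[0.09,1.89,0.25],0],[1,[0.18,2.81,0.5],0],[1,[0.31,3.69,0.85],0],[1,[0.46,4.53,1.27],0],[1,[0.64,5.33,1.77],0],[1,[0.85,6.06,2.34],0]]'; python3 arc.py .7 .65 .6 .55 .5 .45 .4 .35 .3 ; python3 bar.py
```

```text
t: 40.48
eef_pos: [0.5429, 0.1052, 0.2685]
eef_rot: [1.0, -0.004, -0.0, -0.001]
force: [-1.2, 2.7, 1.6]
width: 0.0111
0.65 [0.11 0.34 0.31]
0.6 [0.23 0.67 0.64]
0.55 [0.36 0.98 0.98]
0.5 [0.49 1.27 1.34]
0.45 [0.62 1.54 1.71]
0.4 [0.76 1.79 2.09]
0.35 [0.91 2.02 2.48]
0.3 [1.05 2.23 2.89]
[0.5429 0.1052 0.2685] [-1.2  2.7  1.6] 0.0111 40.4833
scene 38 mid [0.549  0.1107 0.2792] len 0.093 dir [ 0.903 -0.135  0.409]
side 29 mid [0.4975 0.1021 0.2577] len 0.018 dir [ 0.871 -0.053  0.489]
wrist 3053 mid [0.5527 0.1015 0.2789] len 0.097 dir [0.943 0.008 0.333]
shift [ -0.42 -11.55  -0.91] turn 0 yaw now -90.6 tcp [0.5432 0.104  0.2675] F [-3.2 -2.8  5.2] w 0.0114 t 40.6 q7 -1.91
```

```bash
python3 -m handwheel '[[1,[0.11,0.34,0.31],0],[1,[0.23,0.67,0.64],0],[1,[0.36,0.98,0.98],0],[1,[0.49,1.27,1.34],0],[1,[0.62,1.54,1.71],0],[1,[0.76,1.79,2.09],0],[1,[0.91,2.02,2.48],0],[1,[1.05,2.23,2.89],0]]'; python3 arc.py .3 .27 .24 .21 .18 .15 .12 .09 .06 .03 0 -.01; python3 -c "
from h import *
shot('scene','scene11')"
```

```text
t: 41.3
eef_pos: [0.5688, 0.0495, 0.1955]
eef_rot: [1.0, -0.004, -0.001, 0.0]
force: [-3.6, -2.5, 4.0]
width: 0.0114
0.27 [0.09 0.11 0.25]
0.24 [0.18 0.22 0.5 ]
0.21 [0.27 0.32 0.75]
0.18 [0.37 0.41 1.01]
0.15 [0.46 0.49 1.26]
0.12 [0.56 0.56 1.52]
0.09 [0.65 0.63 1.79]
0.06 [0.75 0.69 2.05]
0.03 [0.85 0.74 2.31]
0.0 [0.94 0.78 2.58]
-0.01 [0.98 0.79 2.67]
[0.5688 0.0495 0.1955] [-3.6 -2.5  4. ] 0.0114 41.3
```

View pics/scene11.png

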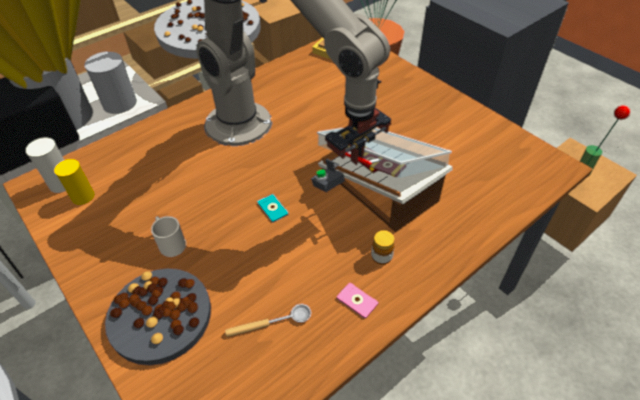

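```bash
python3 -m handwheel '[[1,[0.09,0.11,0.25],0],[1,[0.18,0.22,0.5],0],[1,[0.27,0.32,0.75],0],[1,[0.37,0.41,1.01],0],[1,[0.46,0.49,1.26],0],[1,[0.56,0.56,1.52],0],[1,[0.65,0.63,1.79],0],[1,[0.65,0.63,1.79],0]]';python3 -m handwheel '[[1,[0.05,0.03,0.13],0],[1,[0.1,0.06,0.26],0],[1,[0.15,0.08,0.39],0],[1,[0.19,0.1,0.5],0]]'; python3 arc.py .04 .02 0 -.01; python3 bar.py
```

```text
t: 42.02
eef_pos: [0.5852, 0.0332, 0.1501]
eef_rot: [1.0, -0.004, -0.001, 0.001]
force: [-3.1, -4.8, 2.0]
width: 0.0112
t: 42.35
eef_pos: [0.5893, 0.0308, 0.1389]
eef_rot: [1.0, -0.004, -0.001, 0.001]
force: [-6.8, -4.8, 5.2]
width: 0.0114
0.02 [0.07 0.03 0.18]
0.0 [0.13 0.05 0.36]
-0.01 [0.16 0.07 0.44]
[0.5893 0.0308 0.1389] [-6.8 -4.8  5.2] 0.0114 42.35
scene 38 mid [0.5968 0.0299 0.1564] len 0.094 dir [ 0.94  -0.025  0.34 ]
side few 18
wrist 3301 mid [0.5995 0.0294 0.155 ] len 0.093 dir [0.941 0.001 0.337]
shift [ -2.28 -14.47  -6.08] turn 0 yaw now -90.5 tcp [0.5894 0.0306 0.1384] F [-4.2 -5.9  1.6] w 0.0113 t 42.5 q7 -1.77
```

```bash
python3 -m handwheel '[[1,[0.03,0.01,0.09],0],[1,[0.07,0.03,0.18],0],[1,[0.07,0.03,0.18],0]]';python3 -m handwheel '[[1,[0.03,0.01,0.09],0],[1,[0.06,0.02,0.18],0],[1,[0.06,0.02,0.18],0]]';python3 -m handwheel '[[1,[0.03,0.01,0.08],0],[1,[0.03,0.01,0.08],0]]'; python3 -m handwheel '[[1,[0,0,0.08],0],[1,[0,0,0.08],0]]'; python3 bar.py
```

```text
t: 42.75
eef_pos: [0.5911, 0.0299, 0.1338]
eef_rot: [1.0, -0.004, -0.001, 0.001]
force: [-4.3, -5.3, 0.7]
width: 0.0109
t: 43.0
eef_pos: [0.5928, 0.0291, 0.1291]
eef_rot: [1.0, -0.004, -0.001, 0.001]
force: [-3.4, -5.4, -1.1]
width: 0.011
t: 43.17
eef_pos: [0.5935, 0.0288, 0.1273]
eef_rot: [1.0, -0.004, -0.001, 0.001]
force: [-2.3, -6.8, 2.0]
width: 0.011
t: 43.33
eef_pos: [0.5941, 0.0286, 0.1256]
eef_rot: [1.0, -0.004, -0.0, 0.001]
force: [-3.8, -6.4, 3.4]
width: 0.0112
scene 37 mid [0.6234 0.0273 0.1512] len 0.047 dir [ 0.947 -0.031  0.319]
side 20 mid [0.5462 0.0277 0.1225] len 0.019 dir [ 0.834 -0.343  0.433]
wrist 3314 mid [0.6043 0.0274 0.1427] len 0.092 dir [0.941 0.001 0.338]
shift [ -2.46 -14.54  -6.6 ] turn 0 yaw now -90.5 tcp [0.5941 0.0287 0.1258] F [-2.4 -6.6  1.8] w 0.0111 t 43.5 q7 -1.77
```

```bash
python3 -m handwheel '[[1,[0,0,0.06],0],[1,[0,0,0.06],0]]'; python3 -m handwheel '[[1,[0,0,0.06],0],[1,[0,0,0.06],0]]'; python3 -m handwheel '[[1,[0,0,0.06],0],[1,[0,0,0.06],0]]';python3 -c "
from bar import *
bar('wrist')"
```

```text
t: 43.65
eef_pos: [0.5944, 0.0285, 0.1246]
eef_rot: [1.0, -0.005, -0.0, 0.001]
force: [-2.1, -7.7, 2.5]
width: 0.0111
t: 43.82
eef_pos: [0.5945, 0.0285, 0.1244]
eef_rot: [1.0, -0.005, 0.0, 0.001]
force: [-5.9, -6.8, 13.7]
width: 0.0111
t: 43.98
eef_pos: [0.5947, 0.0285, 0.1242]
eef_rot: [1.0, -0.005, 0.0, 0.001]
force: [-10.5, -7.1, 23.5]
width: 0.0113
wrist 3320 mid [0.6048 0.0272 0.1416] len 0.092 dir [0.941 0.001 0.337]
```

```bash
python3 -m handwheel '[[1,[0,0,-0.1],0],[1,[0,0,-0.16],0],[1,[0,0,-0.16],0]]'; python3 -m handwheel '[[0.9,[0,0,0],0],[0.75,[0,0,0],0],[0.6,[0,0,0],0],[0.6,[0,0,0],0],[0.6,[0,0,0],0]]'; python3 -m handwheel '[[0.6,[0,0,-0.3],0],[0.6,[0,0,-0.8],0],[0.6,[0,0,-1.6],0],[0.6,[0,0,-3],0],[0.6,[0,0,-4],0],[0.6,[0,0,-4],0]]';python3 - <<'E'
from bar import *
for n in ['wrist','scene','side']: bar(n,n+'12'); lines(n)
E
```

```text
t: 44.28
eef_pos: [0.5941, 0.0287, 0.1257]
eef_rot: [1.0, -0.004, -0.0, 0.001]
force: [-2.1, -6.2, 1.9]
width: 0.0113
t: 44.7
eef_pos: [0.595, 0.0312, 0.125]
eef_rot: [1.0, -0.003, 0.0, -0.0]
force: [-1.0, 0.3, -0.0]
width: 0.0335
t: 45.2
eef_pos: [0.5982, 0.0306, 0.2318]
eef_rot: [1.0, -0.004, 0.005, -0.001]
force: [0.8, -0.5, -0.1]
width: 0.0354
wrist 1585 mid [0.59   0.0287 0.1402] len 0.119 dir [ 0.941 -0.011  0.339]
wrist cover_handle 0.58 [0.5911 0.0264 0.1387]
scene 84 mid [0.5894 0.028  0.1425] len 0.118 dir [ 0.941 -0.011  0.34 ]
scene cover_hinge 0.75 [0.6031 0.264  0.1099]
scene cover_handle 0.56 [0.588  0.0272 0.1389]
side 147 mid [0.5926 0.0292 0.1413] len 0.117 dir [ 0.941 -0.012  0.339]
side board_origin 0.6 [0.3965 0.1713 0.0351]
side second_line 0.69 [0.4471 0.1711 0.0535]
side cover_hinge 0.55 [0.609  0.2654 0.1092]
```

View pics/wrist12.png

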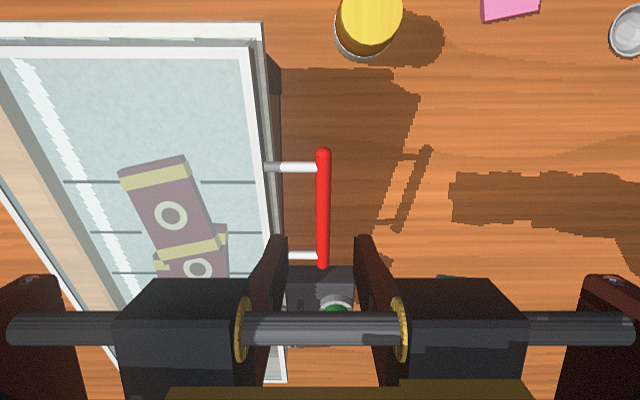

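```bash
python3 -m handwheel '[[1,[0,0.5,-0.5],-1.4],[1,[-1.5,1,-0.5],-2.8],[1,[-3,1.2,0],-4.2],[1,[-4.5,1.2,0.5],-5.6],[1,[-6,1.2,0.8],-7],[1,[-6.3,1.2,1],-8.4],[1,[-6.3,1.2,1.2],-9.8],[1,[-6.3,1.2,1.2],-11.2]]';python3 -m handwheel '[[1,[0,0,0],-1],[1,[0,0,0],-1.9],[1,[0,0,0],-1.9],[1,[0,0,0],-1.9]]'; python3 -c "
from h import *
go([.443,.0125,.103],-25)
go([.4515,.0115,.0795],-25)"
```

```text
t: 46.62
eef_pos: [0.4355, 0.0011, 0.194]
eef_rot: [0.883, 0.469, -0.0, 0.0]
force: [0.1, 0.0, 0.4]
width: 0.0003
t: 46.95
eef_pos: [0.4369, 0.0012, 0.1946]
eef_rot: [0.844, 0.536, 0.0, 0.0]
force: [0.1, -0.7, -0.3]
width: 0.0006
shift [0.51 0.03 3.66] turn -0.02 yaw now -25.1 tcp [0.4369 0.0012 0.1946] F [ 0.1 -0.7 -0.3] w 0.0006 t 47.0 q7 -0.62
shift [0.62 0.35 4.6 ] turn -0.02 yaw now -25.1 tcp [0.4369 0.0012 0.1946] F [ 0.1 -0.7 -0.3] w 0.0006 t 47.0 q7 -0.62
```

```bash
python3 -m handwheel '[[1,[0.5,0,1.6],0],[1,[0.5,0,3],0],[1,[0.5,0,3.65],0],[1,[0.5,0,3.65],0],[1,[0.55,0.1,4],0],[1,[0.6,0.2,4.3],0],[1,[0.6,0.3,4.55],0],[1,[0.62,0.3,4.62],0]]'; python3 -m handwheel '[[1,[0,0,0.1],0],[1,[0,0,0.1],0]]';python3 -m handwheel '[[1,[0,0,-1.5],0],[1,[0,0,-3],0],[1,[-2,0,-4.5],0],[1,[-3.5,0,-6],0],[1,[-3.5,1,-8],0],[1,[-3.5,1,-9],0],[1,[-3.5,1,-9],0],[1,[-3.5,1,-9],0]]'; python3 -c "
from h import *
for n in ['side']: shot(n); lines(n)
go([.448,.173,.3],-90.4)"
```

```text
t: 47.62
eef_pos: [0.4517, 0.0124, 0.0798]
eef_rot: [0.843, 0.537, 0.001, 0.0]
force: [-6.2, -1.4, 25.1]
width: 0.0001
t: 47.78
eef_pos: [0.452, 0.0124, 0.0794]
eef_rot: [0.843, 0.537, 0.001, 0.001]
force: [-10.5, 0.6, 34.8]
width: 0.0003
t: 48.45
eef_pos: [0.4393, -0.0796, 0.3071]
eef_rot: [0.844, 0.536, 0.004, 0.004]
force: [1.1, 0.2, -0.4]
width: 0.0003
side board_origin 0.62 [0.3967 0.1729 0.0359]
side second_line 0.64 [0.4496 0.1728 0.0539]
side cover_hinge 0.8 [0.6071 0.2641 0.1067]
side cover_handle 0.84 [0.5259 0.311  0.3315]
shift [ 9.29 -3.75  0.  ] turn 13.1 yaw now -24.9 tcp [ 0.435  -0.0772  0.3001] F [-0.  -0.4  0.9] w 0.0003 t 48.7 q7 -0.4
```

```bash
python3 -m handwheel '[[0,[0,0,0],1.4],[0,[1,-0.5,0],2.8],[0,[2.5,-1,0],4.2],[0,[4,-1.5,0],5.6],[0,[5.5,-2.2,0],7],[0,[7,-2.8,0],8.4],[0,[8.5,-3.4,0],9.8],[0,[9.3,-3.75,0],11.2]]'; python3 -m handwheel '[[0,[0,0,0],1],[0,[0,0,0],1.9],[0,[0,0,0],1.9],[0,[0,0,0],1.9],[0,[0,0,0],1.9]]'; python3 lay.py wrist scene 13; python3 -c "
from h import *
for n in ['side']: shot(n); lines(n)
boxes('scene')
go([.448,.173,.3],-90.4)"
```

```text
t: 49.37
eef_pos: [0.4478, 0.1582, 0.3001]
eef_rot: [0.991, 0.131, -0.001, 0.0]
force: [1.1, 0.1, -0.2]
width: 0.05
t: 49.78
eef_pos: [0.4485, 0.1561, 0.3008]
eef_rot: [0.999, 0.051, -0.001, 0.0]
force: [0.9, -0.4, 0.0]
width: 0.0838
wrist red 2815 x 179..240 y -40..19 rect [209.7 -10.8  58.6  54.6  13.1] z 19.3 lean -10.4
wrist red 3182 x 77..171 y -47..27 rect [125.5 -10.5  75.8  99.5  89.1] z 21.9 lean -0.7
wrist red 931 x 20..63 y -26..27 rect [41.2  0.4 54.8 44.2 89.4] z 21.3 lean 1.7
wrist red 106 x 1..7 y -26..28 rect [ 2.9  0.7  7.5 54.7  0.8] z 25.4 lean 22.6
wrist gold 118 x 233..240 y -11..23 rect [236.7   5.3   4.1  35.2   6.4] z 14.8 lean -8.0
wrist gold 740 x 166..186 y -47..8 rect [175.5 -20.   12.6  57.7  12.4] z 26.1 lean -11.2
wrist gold 202 x 135..147 y 8..27 rect [141.   17.6  19.5  12.4  87.3] z 12.3 lean -10.2
wrist gold 534 x 104..117 y -45..9 rect [110.2 -18.1  55.8  13.   86.2] z 28.0 lean -9.0
wrist gold 451 x 64..76 y -27..28 rect [69.6  0.4 55.6 13.9 89.8] z 25.0 lean -8.3
wrist gold 370 x 7..19 y -27..28 rect [13.2  0.2 13.  56.5  0.5] z 24.4 lean -8.4
scene red 97 x 97..162 y -50..24 rect [130.  -15.   40.   98.5  23.2] z 22.7 lean -3.2
scene red 152 x 179..236 y -49..15 rect [205.3 -15.8  56.6  61.3  11.6] z 19.7 lean -8.5
scene gold 63 x 139..184 y -52..24 rect [167.7  -9.6  24.4  86.3  26.1] z 24.9 lean 5.6
side board_origin 0.95 [0.3977 0.173  0.037 ]
side second_line 0.79 [0.449  0.1694 0.0555]
side cover_hinge 0.65 [0.6041 0.2619 0.1108]
shift [ 0.03 -0.67  0.06] turn 1.23 yaw now -84.2 tcp [0.4489 0.1563 0.3016] F [-1.1  0.3 -0.1] w 0.088 t 50.2 q7 -1.97
```

View pics/wrist13.png

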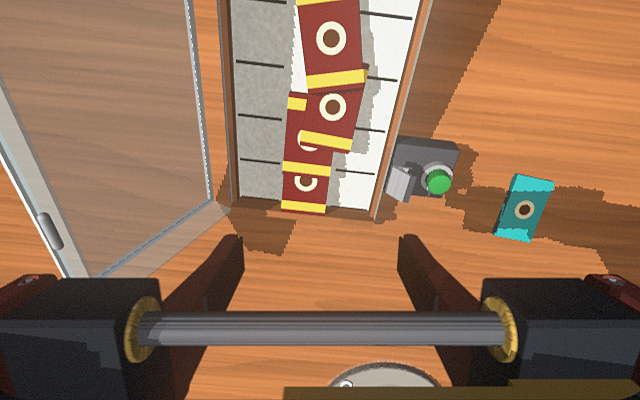

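```bash
python3 -m handwheel '[[0,[1,0,1],-0.6],[0,[2.2,0,2],-1.3],[0,[3.5,-0.1,3],-1.3],[0,[4.8,-0.15,4],-1.3],[0,[5.55,-0.15,4.5],-1.3],[0,[5.55,-0.15,5],-1.3],[0,[5.55,-0.15,5],-1.3]]'; python3 -c "
from h import *
from lay import *
P=O+X*.209-Y*.011+Z*.0138; print(P)
go([P[0],P[1],P[2]-.003],-77.7)"
```

```text
t: 50.77
eef_pos: [0.5851, 0.1734, 0.1732]
eef_rot: [0.994, 0.107, -0.003, 0.0]
force: [-0.4, -0.3, -0.4]
width: 0.0878
[0.58738358 0.15999494 0.11874997]
shift [-0.01  0.54  2.3 ] turn -0.01 yaw now -77.7 tcp [0.5851 0.1734 0.1732] F [-0.4 -0.3 -0.4] w 0.0878 t 50.8 q7 -1.89
```

```bash
python3 -m handwheel '[[0,[0,0.5,0.3],0],[0,[0,0.5,0.8],0],[0,[0,0.5,1.4],0],[0,[0,0.5,1.9],0],[0,[0,0.5,2.2],0],[0,[0,0.5,2.2],0],[0,[0,0.5,2.2],0]]'; python3 -c "
from lay import *
P=O+X*.209-Y*.011+Z*.0138
go([P[0],P[1],P[2]-.003],-77.7)"
```

```text
t: 51.35
eef_pos: [0.5889, 0.1619, 0.1215]
eef_rot: [0.994, 0.107, -0.0, 0.0]
force: [-0.1, 0.5, -0.3]
width: 0.0879
shift [-0.08  0.06  0.23] turn -0.0 yaw now -77.7 tcp [0.5889 0.1619 0.1215] F [-0.1  0.5 -0.3] w 0.0879 t 51.4 q7 -1.89
```

```bash
python3 -m handwheel '[[0,[-0.06,0.06,0.2],0],[0,[-0.06,0.06,0.2],0],[0.2,[-0.06,0.06,0.2],0],[0.5,[-0.06,0.06,0.2],0],[1,[-0.06,0.06,0.2],0],[1,[-0.06,0.06,0.2],0],[1,[-0.06,0.06,0.2],0],[1,[-0.06,0.06,0.2],0]]';python3 -m handwheel '[[1,[0,0,0],0],[1,[0,0,-0.5],0],[1,[0,0,-1.5],0],[1,[0,0,-3],0],[1,[0,0,-4],0],[1,[0,0,-4],0]]'; python3 -c "
from h import *
go([.55,-.13,.2],-77.7)"
```

```text
t: 52.02
eef_pos: [0.5881, 0.1603, 0.1166]
eef_rot: [0.994, 0.107, 0.0, 0.0]
force: [0.1, -0.0, -0.2]
width: 0.0553
t: 52.52
eef_pos: [0.5912, 0.1616, 0.2235]
eef_rot: [0.994, 0.107, 0.005, -0.001]
force: [1.0, -0.2, 0.5]
width: 0.0558
shift [-4.1  11.05  0.89] turn -0.01 yaw now -77.7 tcp [0.5912 0.1616 0.2235] F [ 1.  -0.2  0.5] w 0.0558 t 52.5 q7 -1.85
```

```bash
python3 -m handwheel '[[1,[-0.5,1.5,0],0],[1,[-1,3,0],0],[1,[-1.5,4.5,0],0],[1,[-2,6,0],0],[1,[-2.6,7.5,0],0],[1,[-3.2,9,0],0],[1,[-3.8,10.5,0],0],[1,[-4.1,11,0],0]]';python3 -m handwheel '[[1,[0,0,1.5],0],[1,[0,0,3],0],[1,[0,0,4.5],0],[1,[0,0,6],0],[1,[0,0,7.5],0],[1,[0,0,7.9],0],[1,[0,0,7.9],0]]'; python3 -c "
from h import *
go([.55,-.13,.003],-77.7)"
```

```text
t: 53.18
eef_pos: [0.5445, -0.1378, 0.2166]
eef_rot: [0.995, 0.103, -0.001, 0.002]
force: [-0.2, -0.7, -0.1]
width: 0.0553
t: 53.77
eef_pos: [0.5439, -0.1299, 0.0166]
eef_rot: [0.994, 0.107, -0.003, -0.001]
force: [0.4, -0.1, -1.1]
width: 0.0559
shift [0.24 0.06 0.54] turn -0.0 yaw now -77.7 tcp [ 0.5439 -0.1299  0.0166] F [ 0.4 -0.1 -1.1] w 0.0559 t 53.8 q7 -1.39
```

```bash
python3 -m handwheel '[[1,[0,0,0.1],0],[1,[0,0,0.2],0],[1,[0,0,0.3],0],[1,[0,0,0.4],0]]';python3 -m handwheel '[[1,[0,0,0.1],0],[1,[0,0,0.15],0]]';python3 -m handwheel '[[0.8,[0,0,0],0],[0.4,[0,0,0],0],[0,[0,0,0],0],[0,[0,0,0],0],[0,[0,0,0],0]]';python3 -m handwheel '[[0,[0,0,-1.5],0],[0,[0,0,-3],0],[0,[-1,0,-4.5],0],[0,[-2,-1,-6],0.5],[0,[-3,-2,-7.5],1],[0,[-4,-3,-9],1.5],[0,[-4.5,-4,-10],2],[0,[-4.5,-5,-10],2.55]]'; python3 -c "
from h import *
boxes('wrist','wrist14');boxes('scene')
go([.448,.173,.28],-90.4)"
```

```text
t: 54.1
eef_pos: [0.5477, -0.1307, 0.0107]
eef_rot: [0.994, 0.107, 0.002, 0.001]
force: [0.6, 0.5, -0.1]
width: 0.0558
t: 54.27
eef_pos: [0.5483, -0.1306, 0.0065]
eef_rot: [0.994, 0.107, 0.002, 0.001]
force: [2.1, 0.0, 5.0]
width: 0.0558
t: 54.68
eef_pos: [0.5454, -0.1304, 0.0049]
eef_rot: [0.994, 0.107, -0.001, -0.0]
force: [0.1, -0.3, -0.7]
width: 0.0722
t: 55.35
eef_pos: [0.4108, -0.0379, 0.2553]
eef_rot: [1.0, -0.007, 0.001, 0.001]
force: [0.8, 1.1, 0.1]
width: 0.0878
wrist box [ 546.6 -129.5   12.3   95.7   59.7] [398.  50.]
scene box [ 548.4 -132.    12.3   89.2   60.6] [304. 233.]
shift [ 1.44 -8.23 -0.96] turn 0.03 yaw now -90.2 tcp [ 0.4113 -0.0326  0.2558] F [ 1.2  0.3 -0.2] w 0.0878 t 55.5 q7 -1.65
```

```bash
python3 -m handwheel '[[0,[0.3,-1.5,-0.3],0],[0,[0.6,-3,-0.6],0],[0,[0.9,-4.5,-0.9],0],[0,[1.2,-6,-1],0],[0,[1.4,-7.5,-1],0],[0,[1.4,-8.2,-1],0],[0,[1.4,-8.2,-1],0],[0,[1.4,-8.2,-1],0]]'; python3 lay.py wrist 15;python3 -c "
from h import *
go([.448,.173,.28],-90.4)"
```

```text
t: 56.12
eef_pos: [0.4485, 0.1683, 0.2769]
eef_rot: [1.0, -0.003, -0.001, 0.0]
force: [0.4, -0.5, -1.2]
width: 0.0881
wrist red 3322 x 77..166 y -46..27 rect [125.1  -9.9  74.   99.8  87.6] z 21.4 lean -3.0
wrist red 1030 x 20..63 y -27..27 rect [41.   0.3 55.  43.7 89.5] z 21.4 lean 1.8
wrist red 104 x 0..6 y -26..28 rect [ 3.4  0.6 54.1  6.3 89.2] z 25.5 lean 24.1
wrist gold 805 x 174..188 y -51..3 rect [180.9 -23.9  55.7  11.8  85.8] z 15.1 lean -8.8
wrist gold 228 x 135..147 y 8..26 rect [140.8  17.4  11.6  19.1   1.3] z 12.2 lean -9.2
wrist gold 608 x 103..117 y -46..9 rect [110.2 -18.3  55.9  12.2  85.5] z 27.8 lean -8.5
wrist gold 499 x 64..76 y -27..28 rect [69.6  0.2 55.9 13.  89.1] z 24.9 lean -8.6
wrist gold 417 x 8..20 y -27..27 rect [11.3  1.5 18.3 57.6  2.4] z 24.4 lean -6.8
shift [-0.03 -0.24 -0.12] turn -0.02 yaw now -90.5 tcp [0.4487 0.167  0.2769] F [-0.4 -0.9 -0.3] w 0.0877 t 56.2 q7 -2.13
```

View pics/wrist15.png

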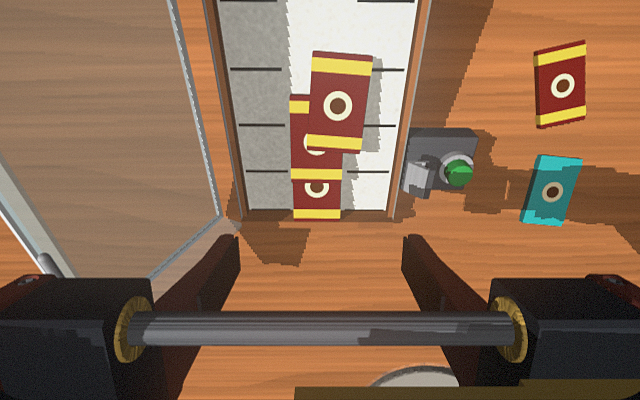

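```bash
python3 -m handwheel '[[0,[0.8,0.2,1],-0.3],[0,[1.8,0.6,2],-0.6],[0,[2.8,0.9,3],-0.9],[0,[3.1,0.9,4],-0.9],[0,[3.1,0.9,4.5],-0.9],[0,[3.1,0.9,4.5],-0.9],[0,[3.1,0.9,4.5],-0.9]]'; python3 -c "
from lay import *
P=O+X*.1447-Y*.0211+Z*.0165
go([P[0],P[1],P[2]-.003],-95)"
```

```text
t: 56.75
eef_pos: [0.5251, 0.1443, 0.1653]
eef_rot: [0.999, 0.035, -0.001, 0.0]
force: [-0.5, 0.2, 0.4]
width: 0.0875
shift [ 0.05 -0.24  2.76] turn 1.8 yaw now -86.0 tcp [0.5251 0.1443 0.1653] F [-0.5  0.2  0.4] w 0.0875 t 56.8 q7 -2.06
```

```bash
python3 -m handwheel '[[0,[0.05,-0.2,0.5],1],[0,[0.05,-0.2,1],1.8],[0,[0.05,-0.2,1.7],1.8],[0,[0.05,-0.2,2.3],1.8],[0,[0.05,-0.2,2.45],1.8],[0,[0.05,-0.2,2.5],1.8],[0,[0.05,-0.2,2.5],1.8]]'; python3 -c "
from lay import *
P=O+X*.1447-Y*.0211+Z*.0165
go([P[0],P[1],P[2]-.002],-95)"
```

```text
t: 57.33
eef_pos: [0.5275, 0.1505, 0.1044]
eef_rot: [0.999, -0.043, 0.001, -0.0]
force: [0.4, -0.4, 0.0]
width: 0.0876
shift [-0.06  0.01  0.28] turn 0.01 yaw now -95.0 tcp [0.5275 0.1505 0.1044] F [ 0.4 -0.4  0. ] w 0.0876 t 57.3 q7 -2.26
```

```bash
python3 -m handwheel '[[0,[-0.05,0,0.25],0],[0,[-0.05,0,0.25],0],[0.2,[-0.05,0,0.25],0],[0.5,[-0.05,0,0.25],0],[1,[-0.05,0,0.25],0],[1,[-0.05,0,0.25],0],[1,[-0.05,0,0.25],0],[1,[-0.05,0,0.25],0]]';python3 -m handwheel '[[1,[0,0,0],0],[1,[0,0,-0.3],0],[1,[0,0,-0.8],0],[1,[0,0,-1.4],-0.5],[1,[0,0,-1.4],-0.9],[1,[0,0,-1.4],-0.9],[1,[0,0,-1.4],-0.9]]'; python3 -c "
from h import *
go([.5455,.172,.113],-90.4)"
```

```text
t: 58.0
eef_pos: [0.5259, 0.1502, 0.0968]
eef_rot: [0.999, -0.043, 0.0, 0.0]
force: [0.3, 0.5, 0.5]
width: 0.0556
t: 58.58
eef_pos: [0.526, 0.1501, 0.1325]
eef_rot: [1.0, -0.005, 0.0, 0.0]
force: [0.4, 0.1, -1.0]
width: 0.0556
shift [ 0.77 -0.88  0.78] turn -0.03 yaw now -90.6 tcp [0.526  0.1501 0.1325] F [ 0.4  0.1 -1. ] w 0.0556 t 58.6 q7 -2.17
```

```bash
python3 -m handwheel '[[1,[0.3,-0.3,0],0],[1,[0.6,-0.6,0],0],[1,[0.75,-0.87,0.2],0],[1,[0.75,-0.87,0.5],0],[1,[0.75,-0.87,0.8],0],[1,[0.75,-0.87,0.8],0],[1,[0.75,-0.87,0.8],0]]';python3 -m handwheel '[[1,[0,0,0.15],0],[1,[0,0,0.15],0]]';python3 -m handwheel '[[1,[0,0,0.12],0],[1,[0,0,0.12],0]]'; python3 -c "
from h import *
go([.545,.172,.1],-90.4)"
```

```text
t: 59.17
eef_pos: [0.5438, 0.1712, 0.1105]
eef_rot: [1.0, -0.004, -0.001, 0.001]
force: [0.2, 0.3, -2.2]
width: 0.0554
t: 59.33
eef_pos: [0.5445, 0.1714, 0.1075]
eef_rot: [1.0, -0.004, -0.0, 0.0]
force: [-0.6, 0.3, -1.3]
width: 0.0557
t: 59.5
eef_pos: [0.5446, 0.1715, 0.1047]
eef_rot: [1.0, -0.004, -0.0, 0.0]
force: [0.2, -0.2, -1.3]
width: 0.0561
shift [ 0.02 -0.02  0.19] turn -0.02 yaw now -90.5 tcp [0.5446 0.1715 0.1047] F [ 0.2 -0.2 -1.3] w 0.0561 t 59.5 q7 -2.22
```

```bash
python3 -m handwheel '[[1,[0.02,-0.02,0.12],0],[1,[0.02,-0.02,0.12],0]]';python3 -m handwheel '[[1,[0,0,0.08],0],[1,[0,0,0.08],0]]';python3 -m handwheel '[[1,[0,0,0.06],0],[1,[0,0,0.06],0]]'
```

```text
t: 59.67
eef_pos: [0.5452, 0.1722, 0.1016]
eef_rot: [1.0, -0.004, -0.0, 0.0]
force: [-0.5, 0.3, -1.4]
width: 0.0557
t: 59.83
eef_pos: [0.5455, 0.1724, 0.1007]
eef_rot: [1.0, -0.004, 0.0, 0.0]
force: [-2.1, -0.9, 4.3]
width: 0.0555
t: 60.0
eef_pos: [0.5456, 0.1723, 0.1004]
eef_rot: [1.0, -0.004, 0.0, 0.001]
force: [-5.0, -1.8, 15.2]
width: 0.0556
```

```bash
python3 -m handwheel '[[1,[0,0,-0.08],0],[0.8,[0,0,-0.08],0],[0.4,[0,0,-0.08],0],[0,[0,0,-0.08],0],[0,[0,0,-0.08],0]]';python3 -m handwheel '[[0,[0,0,-1],0],[0,[-0.8,0,-2.5],0],[0,[-2,0,-4],0],[0,[-3.5,0,-5.5],0],[0,[-4,0,-6.5],0],[0,[-4,0,-6.5],0],[0,[-4,0,-6.5],0]]'; python3 lay.py wrist 16;python3 -c "
from h import *
boxes('wrist');boxes('scene');go([.4,-.13,.27],-90)"
```

```text
t: 60.42
eef_pos: [0.5452, 0.1722, 0.1002]
eef_rot: [1.0, -0.004, -0.0, 0.0]
force: [0.3, 0.2, 0.2]
width: 0.0657
t: 61.0
eef_pos: [0.4454, 0.1739, 0.2654]
eef_rot: [1.0, -0.004, 0.003, -0.0]
force: [0.3, 0.5, -0.4]
width: 0.0876
wrist red 2244 x 136..193 y -22..28 rect [164.3   1.1  58.1  54.2   0.2] z 18.5 lean -9.8
wrist red 1426 x 76..122 y -27..27 rect [99.4  0.4 47.2 55.1  0.6] z 21.4 lean -0.0
wrist red 1107 x 19..63 y -26..27 rect [41.6  0.4 45.4 54.4  0.5] z 21.4 lean 1.6
wrist red 120 x 0..7 y -27..28 rect [ 3.2  0.3 54.9  6.6 89.8] z 25.2 lean 26.4
wrist gold 959 x 194..206 y -27..28 rect [1.998e+02 1.000e-01 5.600e+01 1.180e+01 8.990e+01] z 12.3 lean -8.4
wrist gold 714 x 123..135 y -26..28 rect [129.2   0.7  12.7  56.2   0.6] z 24.5 lean -8.8
wrist gold 534 x 64..76 y -27..28 rect [70.   0.5 56.  13.3 87.8] z 24.8 lean -9.2
wrist gold 434 x 7..19 y -28..28 rect [10.7  0.8 58.6 18.3 90. ] z 24.4 lean -4.8
wrist box [ 546.7 -128.    12.6   93.9   62.4] [571.  81.]
scene box [ 548.7 -132.8   12.7   89.2   59.3] [304. 232.]
shift [-1.7  12.12 -0.32] turn -0.1 yaw now -90.5 tcp [0.4453 0.1725 0.2617] F [ 0.5 -0.3 -0.3] w 0.0878 t 61.1 q7 -2.16
```

```bash
python3 -m handwheel '[[0,[0.5,1.5,0],-0.5],[0,[1,3,0],-1],[0,[1.5,4.5,0],-1.5],[0,[2,6,0],-2],[0,[2.6,7.5,0],-2.55],[0,[3.2,9,0],-2.55],[0,[3.8,10.5,0],-2.55],[0,[4.15,12,0],-2.55]]';python3 -m handwheel '[[0,[0,0,1.5],0],[0,[0,0,3],0],[0,[0,0,4.5],0],[0,[0,0,6],0],[0,[0,0,7.5],0],[0,[0,0,8],0],[0,[0,0,8],0],[0,[0,0,8],0]]'; python3 -c "
from h import *
go([.5475,-.1303,.0025],-77.6)"
```

```text
t: 61.82
eef_pos: [0.5472, -0.1302, 0.2606]
eef_rot: [0.994, 0.107, -0.001, -0.0]
force: [1.0, 0.1, 0.4]
width: 0.0881
t: 62.48
eef_pos: [0.5464, -0.1278, 0.0625]
eef_rot: [0.994, 0.107, -0.001, -0.0]
force: [0.6, 0.2, 0.0]
width: 0.0877
shift [0.03 0.11 2.4 ] turn -0.03 yaw now -77.7 tcp [ 0.5464 -0.1278  0.0625] F [0.6 0.2 0. ] w 0.0877 t 62.5 q7 -1.4
```

```bash
python3 -m handwheel '[[0,[0.03,0.09,0.8],0],[0,[0.03,0.09,1.6],0],[0,[0.03,0.09,2.1],0],[0,[0.03,0.09,2.35],0],[0,[0.03,0.09,2.35],0],[0,[0.03,0.09,2.35],0]]';python3 -m handwheel '[[1,[0,0,0],0],[1,[0,0,0],0],[1,[0,0,0],0],[1,[0,0,0],0],[1,[0,0,0],0],[1,[0,0,0],0]]';python3 -m handwheel '[[1,[0,0,-1],0],[1,[0,0,-2.5],0],[1,[0,0,-4],0],[1,[0,0,-5.5],0],[1,[0,0,-7],0],[1,[0,0,-8],0],[1,[0,0,-8],0]]'
python3 - <<'E'
from h import *
go([.600,.172,.20],-90.4)
E
```

```text
t: 62.98
eef_pos: [0.5485, -0.1298, 0.0053]
eef_rot: [0.994, 0.107, 0.001, 0.0]
force: [0.5, -0.4, 1.1]
width: 0.088
t: 63.48
eef_pos: [0.5479, -0.1299, 0.0046]
eef_rot: [0.994, 0.107, 0.0, 0.0]
force: [-0.7, -0.3, 2.3]
width: 0.0552
t: 64.07
eef_pos: [0.551, -0.1301, 0.2103]
eef_rot: [0.994, 0.107, 0.005, 0.002]
force: [0.0, -0.2, -0.6]
width: 0.0555
shift [  4.48 -11.39   0.41] turn 2.53 yaw now -77.7 tcp [ 0.551  -0.1301  0.2103] F [ 0.  -0.2 -0.6] w 0.0555 t 64.1 q7 -1.33
```

```bash
python3 -m handwheel '[[1,[0.6,-1.4,0],0.5],[1,[1.2,-2.8,0],1],[1,[1.8,-4.2,0],1.5],[1,[2.4,-5.6,0],2],[1,[3,-7,0],2.5],[1,[3.6,-8.4,0],2.53],[1,[4.1,-9.8,0],2.53],[1,[4.45,-11.2,0],2.53]]';python3 -m handwheel '[[1,[0,-0.15,0.5],0],[1,[0,-0.15,1.2],0],[1,[0,-0.15,1.8],0],[1,[0,-0.15,1.8],0],[1,[0,-0.15,1.8],0]]'
python3 - <<'E'
from h import *
go([.5995,.172,.133],-90.4)
E
```

```text
t: 64.73
eef_pos: [0.5967, 0.1692, 0.2029]
eef_rot: [1.0, -0.003, -0.001, 0.0]
force: [1.1, 1.2, -0.4]
width: 0.0559
t: 65.15
eef_pos: [0.5959, 0.1706, 0.1576]
eef_rot: [1.0, -0.003, -0.002, 0.001]
force: [0.0, 0.0, -0.9]
width: 0.0555
shift [ 0.15 -0.06  0.99] turn 0.0 yaw now -90.4 tcp [0.5959 0.1706 0.1576] F [ 0.   0.  -0.9] w 0.0555 t 65.2 q7 -2.11
```

```bash
python3 -m handwheel '[[1,[0.1,-0.03,0.5],0],[1,[0.1,-0.03,0.85],0],[1,[0.1,-0.03,0.95],0],[1,[0.1,-0.03,0.95],0]]';python3 -m handwheel '[[1,[0,0,0.12],0],[1,[0,0,0.12],0]]';python3 -m handwheel '[[1,[0,0,0.12],0],[1,[0,0,0.12],0]]';python3 -c "
from h import *
go([.5995,.172,.1216],-90.4)"
```

```text
t: 65.48
eef_pos: [0.5989, 0.1715, 0.1345]
eef_rot: [1.0, -0.003, -0.001, 0.0]
force: [0.4, 0.6, -1.0]
width: 0.0556
t: 65.65
eef_pos: [0.5994, 0.1719, 0.1323]
eef_rot: [1.0, -0.003, 0.0, 0.0]
force: [-0.5, 0.3, -1.2]
width: 0.0556
t: 65.82
eef_pos: [0.5999, 0.1721, 0.1298]
eef_rot: [1.0, -0.003, 0.001, -0.0]
force: [-0.9, -0.9, 3.3]
width: 0.0555
shift [-0.02  0.    0.33] turn 0.01 yaw now -90.4 tcp [0.5999 0.1721 0.1298] F [-0.9 -0.9  3.3] w 0.0555 t 65.8 q7 -2.12
```

```bash
python3 -m handwheel '[[1,[-0.02,0,0.12],0],[1,[-0.02,0,0.12],0]]';python3 -m handwheel '[[1,[-0.02,0,0.12],0],[1,[-0.02,0,0.12],0]]';python3 -m handwheel '[[1,[0,0,0.08],0],[1,[0,0,0.08],0]]';python3 -m handwheel '[[1,[0,0,0.06],0],[1,[0,0,0.06],0]]'
```

```text
t: 65.98
eef_pos: [0.5995, 0.1722, 0.1269]
eef_rot: [1.0, -0.003, 0.001, -0.0]
force: [-0.9, 0.2, 3.4]
width: 0.0555
t: 66.15
eef_pos: [0.5989, 0.1721, 0.1236]
eef_rot: [1.0, -0.003, 0.001, -0.0]
force: [1.0, -0.2, 3.8]
width: 0.0559
t: 66.32
eef_pos: [0.5988, 0.1722, 0.1218]
eef_rot: [1.0, -0.003, 0.0, -0.0]
force: [0.1, -0.7, 5.7]
width: 0.0556
t: 66.48
eef_pos: [0.5989, 0.1721, 0.1217]
eef_rot: [1.0, -0.003, 0.001, 0.0]
force: [-4.0, -2.4, 14.3]
width: 0.0559
```

```bash
python3 -m handwheel '[[1,[0,0,-0.08],0],[0.8,[0,0,-0.08],0],[0.4,[0,0,-0.08],0],[0,[0,0,-0.08],0],[0,[0,0,-0.08],0]]';python3 -m handwheel '[[0,[0,0,-1],0],[0,[-0.8,0,-2.5],0],[0,[-2,0,-4],0],[0,[-3.5,0,-5.5],0],[0,[-4.5,0,-6.5],0],[0,[-4.5,0,-6.5],0],[0,[-4.5,0,-6.5],0]]'; python3 lay.py wrist 17;python3 -c "
from h import *
boxes('scene')
from bar import *
bar('scene');bar('side');go([.4857,.172,.40],-90.4)"
```

```text
t: 66.9
eef_pos: [0.5979, 0.1717, 0.1212]
eef_rot: [1.0, -0.003, -0.001, 0.0]
force: [-0.3, 0.1, 0.2]
width: 0.0656
t: 67.48
eef_pos: [0.4854, 0.1736, 0.287]
eef_rot: [1.0, -0.002, 0.002, -0.0]
force: [0.2, -0.7, -1.2]
width: 0.0878
wrist red 2446 x 193..250 y -25..28 rect [221.4   0.7  58.4  54.3   0.4] z 18.6 lean -10.0
wrist red 1434 x 136..179 y -26..28 rect [157.7   0.4  54.6  45.   88.7] z 21.4 lean 2.1
wrist red 1173 x 77..122 y -26..27 rect [99.3  0.5 54.9 47.  89.2] z 21.4 lean 0.4
wrist red 859 x 21..63 y -26..27 rect [41.8  0.5 55.2 43.5 88.9] z 21.2 lean 2.1
wrist red 83 x 2..6 y -27..27 rect [ 4.   0.3  3.9 53.9  0.4] z 25.6 lean 14.9
wrist gold 968 x 252..262 y -27..28 rect [256.8   0.4  55.8  11.6  89.9] z 12.3 lean -10.0
wrist gold 699 x 181..192 y -27..28 rect [185.9   0.3  12.1  55.7   0.2] z 24.8 lean -9.1
wrist gold 547 x 123..135 y -27..28 rect [129.1   0.6  55.7  12.4  89.1] z 24.5 lean -9.9
wrist gold 427 x 64..76 y -27..27 rect [70.2  0.6 56.  12.2 88.3] z 24.8 lean -8.4
wrist gold 358 x 7..19 y -28..28 rect [13.2  0.3 12.5 56.3  0.3] z 24.4 lean -7.0
scene 70 mid [0.5356 0.392  0.3045] len 0.117 dir [ 0.94  -0.009  0.341]
side 255 mid [0.5365 0.3938 0.3018] len 0.115 dir [ 0.938 -0.005  0.347]
shift [-0.04  0.   -4.7 ] turn -0.01 yaw now -90.4 tcp [0.4863 0.1719 0.2825] F [-0.1 -0.1 -0.5] w 0.0878 t 67.7 q7 -2.11
```

```bash
python3 -m handwheel '[[0.55,[0.5,0,-1.5],0],[0.55,[1,0,-3],0],[0.55,[1.5,0,-4.5],0],[0.55,[2,0,-4.9],0],[0.55,[2,-1.5,-4.9],0],[0.55,[2,-3,-4.9],0],[0.55,[2,-4.5,-4.9],0],[0.55,[2,-6,-4.9],0]]'; python3 -m handwheel '[[0.55,[0,-1.3,0],0],[0.55,[0,-2.6,0],0],[0.55,[0,-2.8,1],0],[0.55,[0,-2.8,2.2],0],[0.55,[0,-2.8,2.2],0],[0.55,[0,-2.8,2.2],0]]'; python3 -c "
from h import *
go([.5357,.3933,.29],-90.4)"
```

```text
t: 68.35
eef_pos: [0.538, 0.3234, 0.4044]
eef_rot: [1.0, -0.004, -0.001, 0.001]
force: [0.8, 0.3, 0.5]
width: 0.0402
t: 68.85
eef_pos: [0.5376, 0.3912, 0.3484]
eef_rot: [1.0, -0.004, -0.003, 0.002]
force: [0.8, 0.7, 0.2]
width: 0.0397
shift [-0.07 -0.09  2.34] turn -0.01 yaw now -90.4 tcp [0.5376 0.3912 0.3484] F [0.8 0.7 0.2] w 0.0397 t 68.8 q7 -2.44
```

```bash
python3 -m handwheel '[[0.55,[-0.06,-0.06,0.8],0],[0.55,[-0.06,-0.06,1.5],0],[0.55,[-0.06,-0.06,2.1],0],[0.55,[-0.06,-0.06,2.32],0],[0.55,[-0.06,-0.06,2.32],0]]'; python3 -m handwheel '[[0.7,[0,0,0],0],[0.85,[0,0,0],0],[1,[0,0,0],0],[1,[0,0,0],0],[1,[0,0,0],0]]'; python3 -m handwheel '[[1,[-0.08,0.41,-0.23],0],[1,[-0.16,0.84,-0.43],0],[1,[-0.28,1.72,-0.78],0],[1,[-0.38,2.63,-1.05],0],[1,[-0.45,3.56,-1.23],0],[1,[-0.48,4.51,-1.32],0],[1,[-0.48,5.47,-1.32],0]]'; python3 -m handwheel '[[1,[0.03,0.95,0.08],0],[1,[0.09,1.89,0.25],0],[1,[0.18,2.81,0.5],0],[1,[0.31,3.69,0.85],0],[1,[0.46,4.53,1.27],0],[1,[0.64,5.33,1.77],0],[1,[0.85,6.06,2.34],0]]'; python3 bar.py | grep -v side
```

```text
t: 69.27
eef_pos: [0.5365, 0.3931, 0.2936]
eef_rot: [1.0, -0.004, -0.0, 0.001]
force: [-0.2, -0.9, -0.2]
width: 0.0398
t: 69.68
eef_pos: [0.5363, 0.3924, 0.2949]
eef_rot: [1.0, -0.004, 0.0, 0.001]
force: [-1.9, -1.9, 3.5]
width: 0.011
t: 70.27
eef_pos: [0.5216, 0.2587, 0.3298]
eef_rot: [1.0, -0.002, 0.001, -0.002]
force: [-2.3, 3.9, 4.1]
width: 0.0109
t: 70.85
eef_pos: [0.5418, 0.1048, 0.2696]
eef_rot: [1.0, -0.003, -0.0, -0.001]
force: [-2.5, 2.1, 1.0]
width: 0.0108
scene 43 mid [0.5481 0.1097 0.2786] len 0.108 dir [ 0.906 -0.126  0.405]
wrist 3039 mid [0.5515 0.101  0.278 ] len 0.099 dir [0.943 0.009 0.332]
shift [ -0.36 -11.57  -0.87] turn 0 yaw now -90.5 tcp [0.5421 0.1037 0.2686] F [-4.6 -1.8  5.6] w 0.0113 t 71.0 q7 -1.97
```

```bash
python3 -m handwheel '[[1,[0.11,0.34,0.31],0],[1,[0.23,0.67,0.64],0],[1,[0.36,0.98,0.98],0],[1,[0.49,1.27,1.34],0],[1,[0.62,1.54,1.71],0],[1,[0.76,1.79,2.09],0],[1,[0.91,2.02,2.48],0],[1,[1.05,2.23,2.89],0]]';  python3 -m handwheel '[[1,[0.09,0.11,0.25],0],[1,[0.18,0.22,0.5],0],[1,[0.27,0.32,0.75],0],[1,[0.37,0.41,1.01],0],[1,[0.46,0.49,1.26],0],[1,[0.56,0.56,1.52],0],[1,[0.65,0.63,1.79],0],[1,[0.65,0.63,1.79],0]]';python3 -m handwheel '[[1,[0.05,0.03,0.13],0],[1,[0.1,0.06,0.26],0],[1,[0.15,0.08,0.39],0],[1,[0.19,0.1,0.5],0]]'; python3 -m handwheel '[[1,[0.03,0.01,0.09],0],[1,[0.07,0.03,0.18],0],[1,[0.07,0.03,0.18],0]]';python3 -m handwheel '[[1,[0.03,0.01,0.09],0],[1,[0.06,0.02,0.18],0],[1,[0.06,0.02,0.18],0]]'
```

```text
t: 71.67
eef_pos: [0.5676, 0.0494, 0.1969]
eef_rot: [1.0, -0.003, -0.001, 0.001]
force: [-4.7, -3.0, 3.1]
width: 0.0115
t: 72.33
eef_pos: [0.5841, 0.0331, 0.1511]
eef_rot: [1.0, -0.003, -0.001, 0.001]
force: [-4.8, -4.8, 1.6]
width: 0.0113
t: 72.67
eef_pos: [0.5883, 0.0307, 0.1399]
eef_rot: [1.0, -0.003, -0.002, 0.001]
force: [-6.6, -4.7, 4.2]
width: 0.0111
t: 72.92
eef_pos: [0.5901, 0.0298, 0.1347]
eef_rot: [1.0, -0.003, -0.002, 0.001]
force: [-5.7, -4.4, 0.1]
width: 0.0113
t: 73.17
eef_pos: [0.5918, 0.0291, 0.1302]
eef_rot: [1.0, -0.003, -0.002, 0.001]
force: [-4.2, -5.7, 0.6]
width: 0.0112
```

```bash
python3 -m handwheel '[[1,[0.03,0.01,0.08],0],[1,[0.04,0.01,0.16],0],[1,[0.04,0.01,0.16],0]]'; python3 -m handwheel '[[1,[0,0,0.06],0],[1,[0,0,0.06],0]]'; python3 -m handwheel '[[1,[0,0,0.05],0],[1,[0,0,0.05],0]]'; python3 -m handwheel '[[1,[0,0,0.05],0],[1,[0,0,0.05],0]]'
```

```text
t: 73.42
eef_pos: [0.5931, 0.0286, 0.1264]
eef_rot: [1.0, -0.004, -0.001, 0.001]
force: [-4.4, -6.2, 1.2]
width: 0.0115
t: 73.58
eef_pos: [0.5933, 0.0285, 0.126]
eef_rot: [1.0, -0.004, -0.001, 0.001]
force: [-6.2, -5.6, 6.8]
width: 0.0109
t: 73.75
eef_pos: [0.5934, 0.0285, 0.1258]
eef_rot: [1.0, -0.004, -0.001, 0.002]
force: [-10.3, -6.6, 15.7]
width: 0.0116
t: 73.92
eef_pos: [0.5935, 0.0285, 0.1256]
eef_rot: [1.0, -0.004, -0.001, 0.002]
force: [-12.7, -7.5, 23.3]
width: 0.0113
```

```bash
python3 -m handwheel '[[1,[0,0,-0.1],0],[1,[0,0,-0.16],0],[1,[0,0,-0.16],0]]'; python3 -m handwheel '[[0.9,[0,0,0],0],[0.75,[0,0,0],0],[0.6,[0,0,0],0],[0.6,[0,0,0],0],[0.6,[0,0,0],0]]'; python3 -m handwheel '[[0.6,[0,0,-0.3],0],[0.6,[0,0,-0.8],0],[0.6,[0,0,-1.6],0],[0.6,[0,0,-3],0],[0.6,[0,0,-4.5],0],[0.6,[0,0,-6],0],[0.6,[0,0,-6.5],0]]';python3 -m handwheel '[[0.6,[-1.5,-1,0],0],[0.6,[-3,-2,0],0],[0.6,[-4.5,-3,0],0],[0.6,[-5.5,-4.5,0],0],[0.6,[-5.5,-5,0],0],[0.6,[-5.5,-5,0],0]]';python3 - <<'E'
from bar import *
from lay import lay
for n in ['wrist','scene','side']: bar(n,n+'18')
lay('wrist')
for q in ['mug','honey','scoop']: print(q,[np.round(o['at'],3) for o in ctrl.spot_point('scene',q)][:1])
go([.45,.1,.3])
E
```

```text
t: 74.17
eef_pos: [0.5929, 0.0287, 0.127]
eef_rot: [1.0, -0.003, -0.001, 0.001]
force: [-3.8, -6.4, 0.9]
width: 0.0115
t: 74.58
eef_pos: [0.5949, 0.031, 0.1267]
eef_rot: [1.0, -0.003, 0.001, -0.0]
force: [0.6, -0.2, 0.1]
width: 0.0336
t: 75.17
eef_pos: [0.5968, 0.0306, 0.2962]
eef_rot: [1.0, -0.003, 0.005, -0.001]
force: [0.9, 0.4, 1.0]
width: 0.0352
t: 75.67
eef_pos: [0.4548, 0.1612, 0.29]
eef_rot: [1.0, 0.001, 0.001, -0.001]
force: [0.1, -0.6, -0.1]
width: 0.0352
wrist 1409 mid [0.5753 0.0282 0.134 ] len 0.086 dir [ 0.939 -0.006  0.344]
scene 80 mid [0.5892 0.0281 0.1423] len 0.115 dir [ 0.941 -0.009  0.338]
side 148 mid [0.5927 0.0294 0.1416] len 0.117 dir [ 0.94  -0.007  0.341]
mug [array([ 0.331, -0.443, -0.004])]
honey [array([ 0.752, -0.015, -0.003])]
scoop [array([ 0.714, -0.373, -0.   ])]
shift [-0.31  2.18 -0.46] turn 0 yaw now -90.5 tcp [0.4582 0.1545 0.2884] F [-0.2 -0.1 -0.7] w 0.0352 t 76.0 q7 -2.09
```

View pics/wrist18.png

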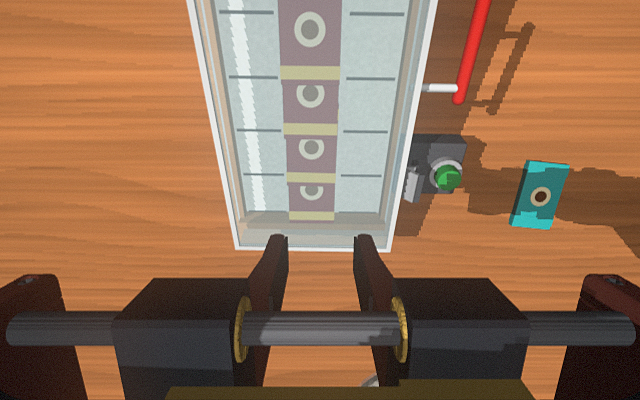

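The last picture shows the cover shut over four square, centred boxes, with lower edges at the lines near rows 215, 177, 130 and 77. The handle is back at its first shut position, and the robot is clear.

```bash
python3 -c "
from h import *
from bar import bar
bar('side'); boxes('scene'); print(ctrl.job_done())"
```

```text
side 149 mid [0.5922 0.0294 0.1415] len 0.116 dir [ 0.939 -0.005  0.343]
the job is handed in; nothing more can be done
None
```

I laid all four dark red boxes shingled down the middle of the board and handed the job in with the cover latched shut over them. Four were present, counted by colour and depth, and none was left on the counter at the last check.

- **The job was done twice in part.** After I first shut the cover, the wrist picture showed boxes 3 and 4 askew, apparently from the random knock. I pressed the button again so the cover reopened. I set box 4 on the counter, re-laid box 3, re-laid box 4, and lowered and latched the cover a second time.
- **Box positions:** measured just before the final closing, the lower edges were within about 1.5 mm of their lines, with box 2 the furthest off (low). The boxes were within about 1 mm of the middle, square to the board to about 1° and leaning about 10°. The last picture, taken through the shut cover, still shows them in line.
- **Cover:** I pushed it to its end stop with about 23 N at the handle and then let go. The handle stayed at its original shut position in repeated measurements, with the robot clear of everything.
- **Other things:** the mug, honey jar and scoop read within about 5 mm of their starting positions, which is network noise. The first picture also gave a false second honey reading, which I ignored.
- **Not checked:** the picture viewer's limit was reached, so I could not view the final side picture. The latch is therefore confirmed only by the handle measurements and the wrist picture.

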